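# Load and cover specimen carriers on a microscope stage

### The arm

A 6-joint arm with a two-finger parallel gripper is mounted at the origin on the work surface. World frame = base frame: x ahead of the robot, y to its left, z up, the work surface at z = 0. Lengths are in mm, angles in rad, forces in N, time in s.
With the tool pointing down it reaches from about 275 to 750 mm from the base axis. Payload 10.2 kg.
Tool frame: the origin (TCP) lies midway between the tips of the shut fingers; the grasp point (between the pads) lies grasp_offset behind it (grasp_offset is the distance from the TCP to the grasp point, in mm); x points along the fingers, z is the direction in which the jaws open and shut, and the axes are right-handed (so a half turn about x gives the same grasp; the last joint's range is limited). The gripper opens to 85 mm and grips with 20 to 120 N. Pads are 22 mm wide; open, the fingers measure 114 mm over their backs; the gripper's body (76 mm by 85 mm) begins 54 mm behind the grasp point. The pads swing forward as they close: fully open they stand 13 mm farther back than shut.
Start: joints at [-0.223, 0.313, 1.498, -0, 1.331, -0.223], TCP at [525.006, -0.013, 231.294] pointing down, gripper open.
Joint ranges: [-2.94, 2.94], [-0.97, 2.17], [0.19, 2.56], [-1.23, 4.37], [0.02, 3.11], [-2.88, 2.88]. Speed limits (rad/s): [2.39, 2.39, 3.01, 3.14, 3.14, 3.14].

### API

Orientations are given as a unit quaternion [w, x, y, z].
In Python, from rig import sense, capture, calibration, finish_job, grasp_offset gives the robot as it stands.
- The arm moves only by the shell command python3 -m jog 'ROWS' [FORCE]. ROWS is JSON, a list of rows, each an object with "linear": the shift along the tool's x, y, z scaled (see below), a list of three; "rotation": the turn, a rotation vector about the tool's x, y, z scaled (see below), a list of three; "grip": the finger opening in mm, from 0 to 85.4. A call has 1 to 20 rows; each row is the pose to reach, as a shift and turn from the pose measured when the call began, along the tool's axes at that moment; what a row does not reach only later rows make up. The controller multiplies each number of a shift by 0.3 m and each number of a turn by 0.5 rad. A row lasts 1/12 s, in which the tool goes at most 41.7 mm and 7.16 degrees, less where a joint would pass 70% of its speed; a pose out of reach is approached as far as the arm can. A call with a number of a shift or a turn outside -1 to 1 is refused whole. A call with a gripper value outside its range is refused whole. The fingers move at their own pace and stop on an object; FORCE is the grip in N (left out, the last holds). Time passes only in rows, so rows that repeat a pose let the fingers close. It gives the time, the measured TCP pose, the force and the opening at its end, in the units of the state.
- sense(): the state, without advancing time (a new reading comes with each control period).
- capture(name): name is "scene" or "side" or "wrist"; returns (picture, depth): 384x512x3 uint8, red, green, blue; 384x512 float32, mm along the optical axis (not along the pixel's ray), 0 where there is no reading.
- calibration(name): a dict with "intrinsics" (3x3 intrinsics, pixels), "world_from_camera" (4x4, takes a point from camera to world coordinates). Camera axes: x right, y up, looking along -z (the intrinsics and any distortion apply to the point x, -y, -z); pixel columns grow to the right and rows downward; lengths in mm; the calibration is good to about 2 mm. A picture is of the moment at which its call begins: read the wrist's pose just before it. calibration takes no time and is no camera call; for the wrist camera it gives the pose at the moment of the call.
- finish_job(): hands the job in, once; it reports no verdict.
The state is a dict: "time_s": time; "joints": joint angles; "dq": joint speeds; "tau": joint torques, N m; "eef_pos": TCP position; "ee_rot": TCP orientation; "force": force on the tool from outside, world axes, zero at the start; "wrist_torque": the same for the moment, N m; "grip_width": opening from 0.0 (shut) to 1.0 (fully open).
Only numpy, scipy, OpenCV 4.12 (cv2) and the standard library are available. Lean on these libraries where they do the work, as an engineer would, in place of code of your own. Each camera call takes 0.05 s, during which the arm holds its last target.

### The job

Load every aluminium specimen carrier into a place of its own on the black microscope stage, lying flat and pushed fully home so that its far long side bears on both dowels and its end bears on the end stop. Lay a white cover, rib up, on each one so that its edges are flush with the carrier's all round. When all are home and covered, press the start button fully down and let it come up; leave the carriers home and covered (a cover too many may stay where it is), and do not disturb the bottle or the dish.

Things in the scene. Friction and masses are not known exactly. Their poses are not given: they have to be found in the camera images.
- stage: Fixed black loading stage, a slab 115 mm (x) by 370 mm (y), flat deck 12 mm above the bench; origin at the centre of its underside; x away from the robot, turned by up to 0.15 rad. Three places 120 mm apart along y. Each has two steel dowels on its +x side and a steel end stop on its +y side; its -x and -y sides are open.
- nest0 (a point): Place 1 of 3 along the stage's +y: the point where a carrier's centre is when fully home, 10 mm above the deck; axes as the stage. Dowels: 8 mm across, 9 mm high above the deck, axes at x = 27, y = -20 and 20 mm, touching the home carrier's +x long side. End stop: block 20 mm (x) by 8 mm (y), 9 mm high above the deck, centred at x = 0, y = 36 mm, its face touching the +y end.
- nest1 (a point): Place 2 of 3 along the stage's +y: the point where a carrier's centre is when fully home, 10 mm above the deck; axes as the stage. Dowels: 8 mm across, 9 mm high above the deck, axes at x = 27, y = -20 and 20 mm, touching the home carrier's +x long side. End stop: block 20 mm (x) by 8 mm (y), 9 mm high above the deck, centred at x = 0, y = 36 mm, its face touching the +y end.
- nest2 (a point): Place 3 of 3 along the stage's +y: the point where a carrier's centre is when fully home, 10 mm above the deck; axes as the stage. Dowels: 8 mm across, 9 mm high above the deck, axes at x = 27, y = -20 and 20 mm, touching the home carrier's +x long side. End stop: block 20 mm (x) by 8 mm (y), 9 mm high above the deck, centred at x = 0, y = 36 mm, its face touching the +y end.
- carrier0_mid (a point): Specimen carrier: a plain aluminium plate 46 mm (its x) by 64 mm (its y) by 20 mm thick, about 0.2 kg, a round copper specimen flush in its top; loose, at first flat on the bench. The point is its centre, half-way up. A half turn makes no difference. Carriers are all alike; two or three are present (None if absent).
- carrier1_mid (a point): Specimen carrier: a plain aluminium plate 46 mm (its x) by 64 mm (its y) by 20 mm thick, about 0.2 kg, a round copper specimen flush in its top; loose, at first flat on the bench. The point is its centre, half-way up. A half turn makes no difference. Carriers are all alike; two or three are present (None if absent).
- carrier2_mid (a point): Specimen carrier: a plain aluminium plate 46 mm (its x) by 64 mm (its y) by 20 mm thick, about 0.2 kg, a round copper specimen flush in its top; loose, at first flat on the bench. The point is its centre, half-way up. A half turn makes no difference. Carriers are all alike; two or three are present (None if absent).
- cover0_grip (a point): Cover: a white plastic plate 46 mm (its x) by 64 mm (its y) by 6 mm thick, about 60 g, the same outline as a carrier, with an upright grip rib on its middle 10 mm thick (x), 40 mm long (y) and 16 mm high. Flat underside. The point is the centre of the rib, 14 mm above the cover's underside. Loose, lying rib up on the bench at first. All alike; fits any carrier either way round.
- cover1_grip (a point): Cover: a white plastic plate 46 mm (its x) by 64 mm (its y) by 6 mm thick, about 60 g, the same outline as a carrier, with an upright grip rib on its middle 10 mm thick (x), 40 mm long (y) and 16 mm high. Flat underside. The point is the centre of the rib, 14 mm above the cover's underside. Loose, lying rib up on the bench at first. All alike; fits any carrier either way round.
- cover2_grip (a point): Cover: a white plastic plate 46 mm (its x) by 64 mm (its y) by 6 mm thick, about 60 g, the same outline as a carrier, with an upright grip rib on its middle 10 mm thick (x), 40 mm long (y) and 16 mm high. Flat underside. The point is the centre of the rib, 14 mm above the cover's underside. Loose, lying rib up on the bench at first. All alike; fits any carrier either way round.
- start_top (a point): Top centre of the grey round start button (30 mm across) on a white housing on the bench; pressed straight down.
- start (a joint): Travel of the start button in m: 0 up, 0.006 fully down; a spring (4 N when fully down) brings it back up.
- reagent_mid (a point): Bystander: small brown glass bottle, 44 mm across, 85 mm high; point 40 mm above its underside.
- dish_mid (a point): Bystander: shallow glass dish, 70 mm across, 16 mm high; point at half height.
Things that resemble listed ones, but are neither listed nor needed, are in the scene too. Leave any pink, red or yellow look-alike of the part that bears start_top alone.

How it is judged:
By the outcome, as a careful person would: the job done as asked, in the order asked, and still so for the second after the job is handed in, with the robot touching nothing.
Of carrier0, carrier1, carrier2 only 2 to 3 are there at a start; the rules pass over those that are not, and their reading is None.
At some moment in a run one of carrier0, carrier1, carrier2 may be knocked a few centimetres aside while the robot is not near it.
Once in a run the grip may slacken for a moment while it holds something.
It also fails if it takes over 210 s, if anything falls off the work surface, if the arm or the gripper's body presses on something with over 40 N, if the wrist force passes 120 N, or if a joint passes its speed limit or range.

## Working session

There is one attempt and no reset: what is moved stays moved. The work goes in short steps, Python scripts to look and compute and a shell command to move; the robot and the scene stay as the last step left them, time stands still between calls to the robot, and variables do not carry over. Pictures are saved under pics/ and viewed, and the job is handed in when it is done.

```bash
mkdir -p pics; ls; python3 - <<'E'
from rig import sense,capture,calibration,grasp_offset
import cv2,numpy as np
print(grasp_offset);print(sense())
for n in("scene","side","wrist"):
    c=calibration(n);print(n,c['intrinsics'],c['world_from_camera'],c.keys())
    p,d=capture(n);cv2.imwrite(f'pics/{n}0.png',p[:,:,::-1]);np.savez(f'pics/{n}0.npz',p=p,d=d)
E
```

```text
pics
18.700000000000003
{'time_s': 0.0, 'joints': array([-2.23403793e-01,  3.13458961e-01,  1.49841902e+00,  1.86317586e-05,
        1.33099689e+00, -2.23388597e-01]), 'dq': array([ 0.00078578,  0.00020411, -0.00098123, -0.00053963, -0.00140588,
       -0.00097781]), 'tau': array([-5.78409599e-04, -4.12261176e+01, -2.59742296e+01, -3.58453699e-04,
        4.11797926e-03, -1.23038126e-05]), 'eef_pos': array([5.24751915e+02, 4.69451968e-02, 2.30737288e+02]), 'ee_rot': array([7.06665984e-01, 1.13612924e-04, 7.07547288e-01, 9.97305327e-05]), 'force': array([-0.20814842, -0.78214299, -0.10248535]), 'wrist_torque': array([ 6.37425036e-05, -4.27278379e-03,  5.74483839e-02]), 'grip_width': 0.9979976597073356}
scene [[413.35263998   0.         257.19119023]
 [  0.         413.35263998 190.27869152]
 [  0.           0.           1.        ]] [[ 6.85677825e-01 -5.97848102e-01  4.15239169e-01  9.83707988e+02]
 [ 7.27894342e-01  5.60047367e-01 -3.95622008e-01 -4.03362791e+02]
 [ 3.96826335e-03  5.73519479e-01  8.19182312e-01  9.19776255e+02]
 [ 0.00000000e+00  0.00000000e+00  0.00000000e+00  1.00
[... 256 characters left out ...]
2]
 [-5.80625635e-01  5.76901873e-01 -5.74506832e-01 -5.68312199e+02]
 [ 1.22331358e-02  7.11736407e-01  7.02340115e-01  7.26767678e+02]
 [ 0.00000000e+00  0.00000000e+00  0.00000000e+00  1.00000000e+00]] dict_keys(['intrinsics', 'world_from_camera'])
wrist [[309.77979769   0.         253.42170669]
 [  0.         309.77979769 191.20388748]
 [  0.           0.           1.        ]] [[ 9.99999391e-01 -7.19968388e-04  8.36395302e-04  5.26815943e+02]
 [ 4.45593681e-04  9.56773131e-01  2.90834966e-01  7.39228671e+01]
 [-1.00963253e-03 -2.90834416e-01  9.56772869e-01  3.73587008e+02]
 [ 0.00000000e+00  0.00000000e+00  0.00000000e+00  1.00000000e+00]] dict_keys(['intrinsics', 'world_from_camera'])
```

View pics/scene0.png

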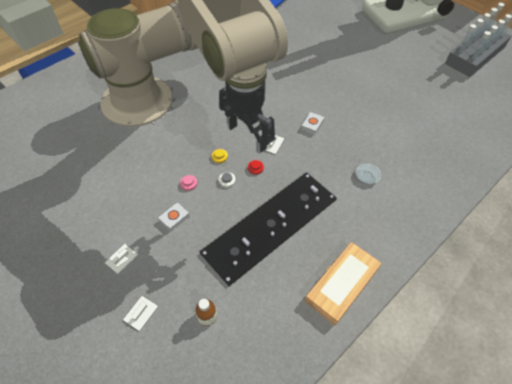

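View pics/side0.png

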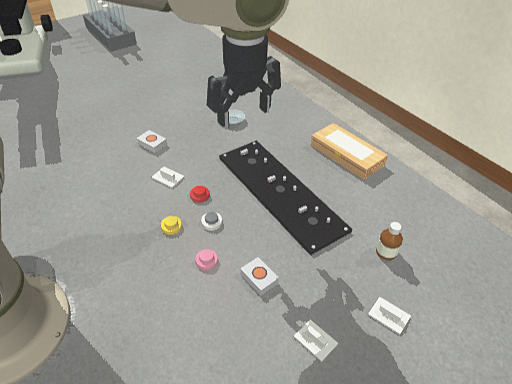

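View pics/wrist0.png

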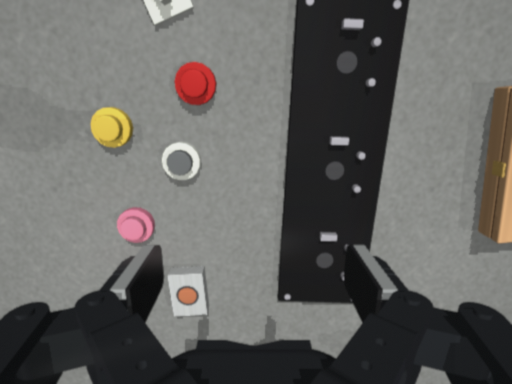

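Two carriers are visible: scene (174,216) and (312,122), white plates with a copper disc. There are three ribbed covers at scene (122,258), (141,312) and (273,145). The start button is the grey one with a white housing at scene (227,180); the pink, red and yellow ones are look-alikes. The stage lies near (270,225). I'll measure these now.

```bash
cat > h.py <<'E'
import numpy as np,cv2
from rig import sense,capture,calibration
from scipy.spatial.transform import Rotation as R
def proj(c,P):
    T=np.linalg.inv(c['world_from_camera']);q=(T[:3,:3]@np.atleast_2d(P).T).T+T[:3,3]
    K=c['intrinsics'];return np.c_[K[0,0]*q[:,0]/-q[:,2]+K[0,2],K[1,1]*-q[:,1]/-q[:,2]+K[1,2]]
def ray(c,uv,z):
    uv=np.atleast_2d(np.asarray(uv,float)).reshape(-1,2);K=c['intrinsics'];T=c['world_from_camera']
    d=np.c_[(uv[:,0]-K[0,2])/K[0,0],-(uv[:,1]-K[1,2])/K[1,1],-np.ones(len(uv))]@T[:3,:3].T
    o=T[:3,3];return o+d*((z-o[2])/d[:,2])[:,None]
def pts(c,d):
    v,u=np.mgrid[:d.shape[0],:d.shape[1]];K=c['intrinsics'];T=c['world_from_camera']
    X=np.stack([(u-K[0,2])/K[0,0]*d,-(v-K[1,2])/K[1,1]*d,-d],-1);return X@T[:3,:3].T+T[:3,3]
def shot(n,name=None):
    c=calibration(n);p,d=capture(n)
    if name: cv2.imwrite(f'pics/{name}.png',p[:,:,::-1])
    return c,p,d
def blobs(m,amin):
    m=m.astype(np.uint8);n,l,s,ce=cv2.connectedComponentsWithStats(m)
    return [(l==i,s[i],ce[i]) for i in range(1,n) if s[i,4]>=amin]
def rect(P):
    """min area rect of world xy points: centre, (short,long), yaw of long axis from +y"""
    (cx,cy),(w,h),a=cv2.minAreaRect(P[:,:2].astype(np.float32))
    a=np.radians(a); 
    if w>h: w,h=h,w; a+=np.pi/2   # now w along angle a (short axis)
    a=(a+np.pi/2)%np.pi-np.pi/2
    return np.array([cx,cy]),(w,h),a
E
python3 - <<'E'
from h import *
for n in("scene","side","wrist"):
    c=calibration(n);z=np.load(f'pics/{n}0.npz');p,d=z['p'],z['d'];X=pts(c,d)
    hsv=cv2.cvtColor(p,cv2.COLOR_RGB2HSV);H,S,V=[hsv[:,:,i].astype(int) for i in range(3)]
    ok=(d>0)
    print(n,'bench z',np.median(X[ok&(abs(X[:,:,2])<12)][:,2]))
    work=ok&(X[:,:,0]>150)&(X[:,:,0]<850)&(abs(X[:,:,1])<500)&(X[:,:,2]<60)&(X[:,:,2]>-10)
    for nm,m in dict(orange=(H<14)&(S>110)&(V>80),white=(S<30)&(V>185),black=(V<45),red=((H>170)|(H<4))&(S>150),yellow=(H>22)&(H<35)&(S>130)).items():
        for b,s,ce in blobs(m&work,60):
            P=X[b];r=rect(P)
            print(nm,'px',ce.round(),s[4],'med',np.median(P,0).round(1),'rect',r[0].round(1),np.round(r[1],1),round(r[2],3),'z95',np.percentile(P[:,2],95).round(1))
E
```

```text
scene bench z 0.41620758884641873
orange px [255. 167.] 180 med [464.7  83.2  14.5] rect [457.8  90.5] [42.2 53.8] 0.834 z95 23.3
white px [313. 121.] 160 med [455.9 328.7  20.1] rect [449.8 335.6] [53.5 78.3] 0.284 z95 23.6
white px [276. 144.] 145 med [438.5 187.9   7. ] rect [437.3 193.9] [27.  72.4] 0.301 z95 20.3
white px [173. 214.] 268 med [ 435.9 -175.7   20.2] rect [ 429.7 -176.9] [58.8 63.2] 0.059 z95 23.0
white px [119. 252.] 141 med [ 424.7 -334.4    7.5] rect [ 428.8 -335.5] [34.9 51.3] 0.157 z95 23.9
white px [122. 261.] 63 med [ 449.8 -341.8    7.1] rect [ 451.2 -343.2] [11.2 36. ] 0.044 z95 10.5
white px [341. 275.] 520 med [838.4   3.2  36.6] rect [836.2  -0.9] [ 29.  120.1] 0.017 z95 39.2
white px [140. 312.] 559 med [ 586.8 -380.6    6.4] rect [ 582.4 -380.7] [52.4 65.8] 0.282 z95 22.8
black px [253. 246.] 445 med [636.3 -84.2  12.3] rect [ 638.9 -100.8] [ 75.5 155.6] 0.349 z95 14.9
black px [231. 261.] 69 med [ 631.7 -154.7   12.4] rect [ 629.8 -150.9] [38.2 39.5] 0.073 z95 14.8
red px [255. 167.] 159 med [464.7  82.4  15.2] rect [462.5  84.2] [38.2 39.3] -0.751 z
[... 1607 characters left out ...]
 [21.3 23.1] -0.05 z95 22.2
white px [154.  11.] 253 med [421.4 160.8   6.2] rect [421.2 161.8] [11.9 24. ] 0.42 z95 7.5
white px [179.   6.] 243 med [448.3 165.9   6.2] rect [448.3 166.7] [13.2 25.3] -1.172 z95 7.4
white px [181. 156.] 471 med [444.4  10.   12.3] rect [440.2   2.7] [40.9 44. ] 1.53 z95 13.5
white px [187. 293.] 930 med [ 438.5 -171.4   20.6] rect [ 438.5 -176.5] [44.5 62.8] 0.058 z95 21.7
black px [335. 139.] 25813 med [618.   34.4  12.4] rect [622.2 -10.7] [113.9 364.7] -0.034 z95 13.7
red px [195.  83.] 1343 med [463.2  88.3  13.5] rect [461.8  88.3] [43.5 44. ] 1.357 z95 23.1
yellow px [111. 127.] 1273 med [366.1  41.8  13.4] rect [362.1  40.5] [43.  44.8] 1.556 z95 23.1
```

```bash
python3 - <<'E'
import cv2
s=cv2.imread('pics/scene0.png');d=cv2.imread('pics/side0.png')
a=cv2.resize(s[90:250,100:340],(720,480),interpolation=3)
cv2.imwrite('pics/crop_scene.png',a)
E
```

```text
(no output)
```

View pics/crop_scene.png

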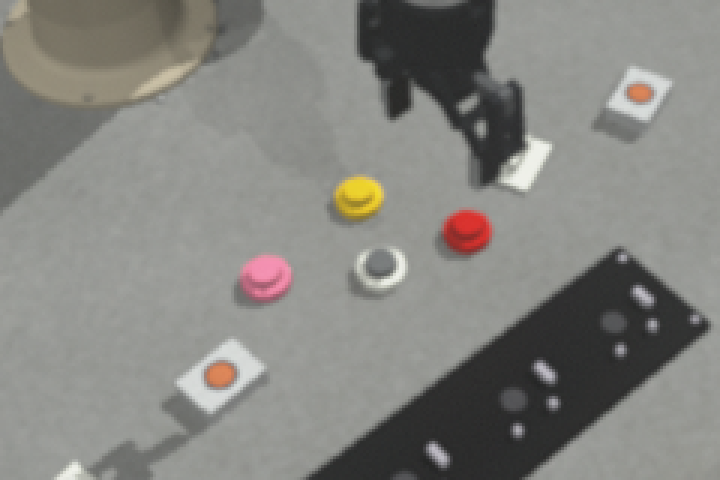

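The crop confirms the grey button in the white housing at crop (380,265). Next I'll get stage detail from the wrist picture: dowels, stops and edges.

```bash
python3 - <<'E'
from h import *
c=calibration('wrist');z=np.load('pics/wrist0.npz');p,d=z['p'],z['d'];X=pts(c,d)
g=cv2.cvtColor(p,cv2.COLOR_RGB2GRAY)
roi=np.zeros(g.shape,bool);roi[:300,285:405]=1
for b,s,ce in blobs(roi&(g>120),8):
    if s[4]<400: print(ce.round(1),s[4],'on z21',ray(c,ce,21)[0].round(1),'z12',ray(c,ce,12)[0].round(1),'rect',rect(ray(c,np.argwhere(b)[:,::-1],21)))
m=(g<60)&(X[:,:,2]<30)&(X[:,:,2]>5)&(d>0)
b=max(blobs(m,500),key=lambda t:t[1][4])[0]
# edges: leftmost/rightmost per row
L=[];Rr=[]
for v in range(10,235):
    u=np.where(b[v]&(np.arange(512)>270)&(np.arange(512)<420))[0]
    if len(u): L.append((u[0]-.5,v));Rr.append((u[-1]+.5,v))
for e in(L,Rr):
    P=ray(c,e,12)
    k=np.polyfit(P[:,1],P[:,0],1);r=P[:,0]-np.polyval(k,P[:,1]);ok=abs(r)<1.5;k=np.polyfit(P[ok,1],P[ok,0],1);print('edge x=',k,ok.sum(),len(P))
E
```

```text
[309.5   1.7] 34 on z21 [582.8 165.4  21. ] z12 [584.2 167.8  12. ] rect (array([582.72393799, 165.16726685]), (3.538081407546997, 7.110496520996094), np.float64(-1.5705678155449303))
[396.9   3.6] 47 on z21 [670.7 163.8  21. ] z12 [674.3 166.1  12. ] rect (array([670.72094727, 163.85357666]), (5.980173110961914, 6.525130271911621), np.float64(0.1316299326704744))
[353.  23.] 165 on z21 [628.2 146.3  21. ] z12 [630.8 148.1  12. ] rect (array([628.20483398, 146.2671051 ]), (7.328124523162842, 18.889305114746094), np.float64(-1.570511416964592))
[377.   41.2] 47 on z21 [654.6 129.4  21. ] z12 [657.9 130.8  12. ] rect (array([654.67547607, 129.18000793]), (6.189380645751953, 6.893438339233398), np.float64(0.11317233713632713))
[371.2  82.1] 42 on z21 [653.1  89.3  21. ] z12 [656.3  89.7  12. ] rect (array([652.91717529,  89.41188812]), (6.085513591766357, 6.783455848693848), np.float64(-1.570378349513481))
[339.4 140.6] 136 on z21 [624.   26.7  21. ] z12 [626.5  25.5  12. ] rect (array([624.16949463,  26.81300735]), (7.898285388946533, 19.633920669555664), np.float64(-1.570230607531117))
[361.4 155.1] 36 on z21 [650.6  10.1  21. ] z12 [653.8   8.5  12. ] rect (array([650.72595215,  10.24678898]), (5.724908351898193, 7.331573009490967), np.float64(0.09923460034761322))
[356.7 188.6] 34 on z21 [649.1 -30.   21. ] z12 [652.2 -32.6  12. ] rect (array([649.41357422, -29.86676025]), (6.183717727661133, 7.352528095245361), np.float64(-1.5701000642638787))
[328.2 236.8] 115 on z21 [619.7 -92.6  21. ] z12 [622.1 -96.9  12. ] rect (array([620.10754395, -92.19029999]), (9.532690048217773, 19.147743225097656), np.float64(-1.5699494076285516))
[287.  296.4] 21 on z21 [ 571.2 -179.1   21. ] z12 [ 572.3 -185.6   12. ] rect (array([ 571.18865967, -178.56816101]), (5.313435077667236, 6.260076522827148), np.float64(0.030088065261768104))
edge x= [3.22013947e-02 5.65351496e+02] 224 225
edge x= [3.35333380e-02 6.79747132e+02] 225 225
```

```bash
python3 -m jog 2>&1 | head; python3 -m jog --help 2>&1|head -20
```

```text
invalid input
invalid input: not JSON, or not a number
```

Stage: yaw −0.0345, nest0 ≈ (618.5,−128.6), nest1 ≈ (622.8,−9.1), nest2 ≈ (626.9,110.3). Dowels and stops agree to under 1 mm. I'll go above carrier0 at (438.5,−176.6), yaw 0.058.

```bash
python3 -m jog '[{"linear":[0.43,-0.589,-0.2875],"rotation":[-0.116,0,0],"grip":85},{"linear":[0.43,-0.589,-0.2875],"rotation":[-0.116,0,0],"grip":85},{"linear":[0.43,-0.589,-0.2875],"rotation":[-0.116,0,0],"grip":85},{"linear":[0.43,-0.589,-0.2875],"rotation":[-0.116,0,0],"grip":85},{"linear":[0.43,-0.589,-0.2875],"rotation":[-0.116,0,0],"grip":85},{"linear":[0.43,-0.589,-0.2875],"rotation":[-0.116,0,0],"grip":85},{"linear":[0.43,-0.589,-0.2875],"rotation":[-0.116,0,0],"grip":85},{"linear":[0.43,-0.589,-0.2875],"rotation":[-0.116,0,0],"grip":85},{"linear":[0.43,-0.589,-0.2875],"rotation":[-0.116,0,0],"grip":85},{"linear":[0.43,-0.589,-0.2875],"rotation":[-0.116,0,0],"grip":85},{"linear":[0.43,-0.589,-0.2875],"rotation":[-0.116,0,0],"grip":85}]' 40
cat >> h.py <<'E'
def top(c,p,d,near,z,rad=70,thr=(40,150)):
    """white/grey plate top near a world xy: mask by depth slab and colour, rect on plane z"""
    X=pts(c,d);hsv=cv2.cvtColor(p,cv2.COLOR_RGB2HSV).astype(int)
    m=(d>0)&(abs(X[:,:,2]-z)<4)&(np.hypot(X[:,:,0]-near[0],X[:,:,1]-near[1])<rad)
    B=blobs(cv2.morphologyEx(m.astype(np.uint8),cv2.MORPH_OPEN,np.ones((3,3))),100)
    out=[]
    for b,s,ce in B:
        P=ray(c,np.argwhere(b)[:,::-1],z);out.append((rect(P),s[4],ce,np.median(X[b][:,2])))
    return out
def pose():
    s=sense();r=R.from_quat(np.r_[s['ee_rot'][1:],s['ee_rot'][0]]).as_matrix();return s['eef_pos'],r
def rel(xyz,yaw):
    """shift (tool axes, scaled) and x-rotation (scaled) to reach xyz with tool down, jaws' axis at yaw"""
    p,r=pose();T=np.array([[0,-np.sin(yaw),np.cos(yaw)],[0,np.cos(yaw),np.sin(yaw)],[-1,0,0]])
    rv=R.from_matrix(r.T@T).as_rotvec()
    print('lin',np.round(r.T@(np.array(xyz)-p)/300,4),'rot',np.round(rv/.5,3),'from',p.round(1))
def tell():
    s=sense();p,r=pose();print('t',round(s['time_s'],2),p.round(1),'yaw',round(np.arctan2(r[1,2],r[0,2]),4),'F',s['force'].round(1),'w',round(s['grip_width']*85.4,1))
E
python3 - <<'E'
from h import *
tell();c,p,d=shot('wrist','w1');print(top(c,p,d,(438,-176),20))
E
```

```text
time_s: 1.07
eef_pos: [439.1, -176.0, 102.5]
ee_rot: [0.707, -0.021, 0.707, 0.021]
force: [-0.1, -0.1, 0.7]
grip_width: 0.993
t 1.07 [ 439.1 -176.   102.5] yaw 0.0595 F [-0.1 -0.1  0.7] w 84.8
[((array([ 438.45449829, -177.11224365]), (45.862735748291016, 63.691871643066406), np.float64(0.06058192969463727)), np.int32(4767), array([249.98237885, 197.07426054]), np.float64(20.386682090818056))]
```

View pics/w1.png

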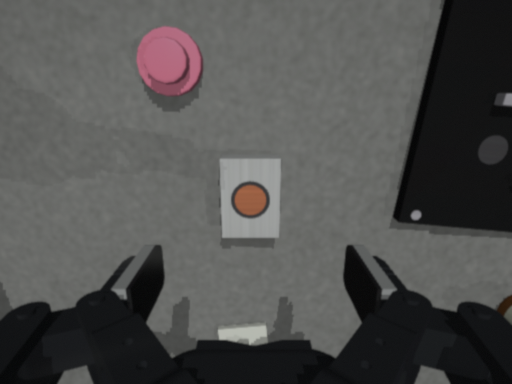

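The wrist view shows carrier0's plate at pixel (250,197), measuring 45.9 x 63.7 mm, which matches. I'll descend and close.

```bash
python3 -m jog '[{"linear":[0.12,-0.0037,-0.002],"rotation":[0,0,0],"grip":85},{"linear":[0.22,-0.0037,-0.002],"rotation":[0,0,0],"grip":85},{"linear":[0.3,-0.0037,-0.002],"rotation":[0,0,0],"grip":85},{"linear":[0.338,-0.0037,-0.002],"rotation":[0,0,0],"grip":85},{"linear":[0.338,-0.0037,-0.002],"rotation":[0,0,0],"grip":85},{"linear":[0.338,-0.0037,-0.002],"rotation":[0,0,0],"grip":40},{"linear":[0.338,-0.0037,-0.002],"rotation":[0,0,0],"grip":40},{"linear":[0.338,-0.0037,-0.002],"rotation":[0,0,0],"grip":40},{"linear":[0.338,-0.0037,-0.002],"rotation":[0,0,0],"grip":40},{"linear":[0.338,-0.0037,-0.002],"rotation":[0,0,0],"grip":40},{"linear":[0.338,-0.0037,-0.002],"rotation":[0,0,0],"grip":40},{"linear":[0.338,-0.0037,-0.002],"rotation":[0,0,0],"grip":40},{"linear":[0.338,-0.0037,-0.002],"rotation":[0,0,0],"grip":40}]' 60
python3 - <<'E'
from h import *
tell();c,p,d=shot('side','s1')
cv2.imwrite('pics/s1c.png',cv2.resize(p[200:350,180:380,::-1],(800,600)))
E
```

```text
time_s: 2.2
eef_pos: [439.0, -177.6, 2.4]
ee_rot: [0.707, -0.022, 0.706, 0.021]
force: [-1.3, 1.4, 7.6]
grip_width: 0.524
t 2.2 [ 439.  -177.6    2.4] yaw 0.0597 F [-1.3  1.4  7.6] w 44.7
```

View pics/s1c.png

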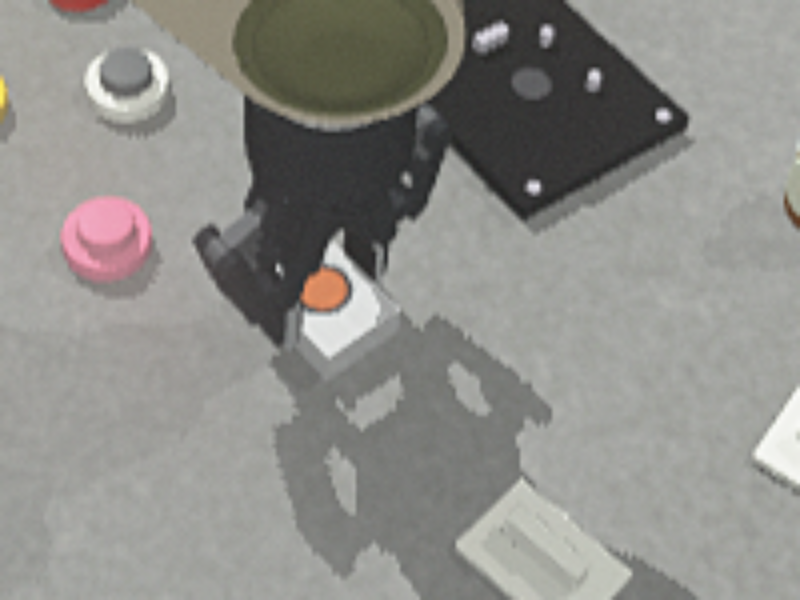

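```bash
python3 -m jog '[{"linear":[-0.05,0,0],"rotation":[0,0,0],"grip":40},{"linear":[-0.15,0,0],"rotation":[0,0,0],"grip":40},{"linear":[-0.25,0,0],"rotation":[0,0,0],"grip":40},{"linear":[-0.25,0,0],"rotation":[0,0,0],"grip":40},{"linear":[-0.25,0,0],"rotation":[0,0,0],"grip":40}]'
python3 - <<'E'
from h import *
tell()
ex=np.array([.9994,-.0345]);ey=np.array([.0345,.9994])
t=np.array([618.5,-128.6])-3*ex-4*ey
for z in(80,17): rel([*t,z],-.0345)
c,p,d=shot('side','s2')
cv2.imwrite('pics/s2c.png',cv2.resize(p[150:350,180:430,::-1],(750,600)))
E
```

```text
time_s: 2.67
eef_pos: [439.5, -177.8, 78.7]
ee_rot: [0.708, -0.022, 0.705, 0.02]
force: [-1.3, 0.4, -4.2]
grip_width: 0.524
t 2.67 [ 439.5 -177.8   78.7] yaw 0.0597 F [-1.3  0.4 -4.2] w 44.7
lin [-0.0024  0.1156  0.5943] rot [0.188 0.009 0.007] from [ 439.5 -177.8   78.7]
lin [0.2076 0.1164 0.5934] rot [0.188 0.009 0.007] from [ 439.5 -177.8   78.7]
```

View pics/s2c.png

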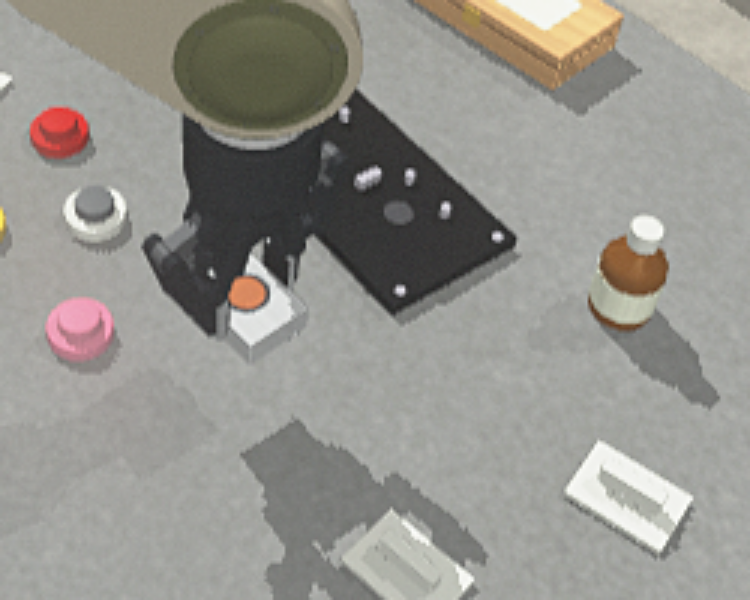

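The carrier is held level in the jaws. Next I'll traverse above nest0 and check before lowering.

```bash
python3 -m jog '[{"linear":[0,0.1156,0.5943],"rotation":[0.188,0.009,0.007],"grip":40},{"linear":[0,0.1156,0.5943],"rotation":[0.188,0.009,0.007],"grip":40},{"linear":[0,0.1156,0.5943],"rotation":[0.188,0.009,0.007],"grip":40},{"linear":[0,0.1156,0.5943],"rotation":[0.188,0.009,0.007],"grip":40},{"linear":[0,0.1156,0.5943],"rotation":[0.188,0.009,0.007],"grip":40},{"linear":[0,0.1156,0.5943],"rotation":[0.188,0.009,0.007],"grip":40},{"linear":[0,0.1156,0.5943],"rotation":[0.188,0.009,0.007],"grip":40},{"linear":[0,0.1156,0.5943],"rotation":[0.188,0.009,0.007],"grip":40}]'
python3 - <<'E'
from h import *
tell()
ex=np.array([.9994,-.0345]);ey=np.array([.0345,.9994])
t=np.array([618.5,-128.6])-3*ex-4*ey
for z in(24,15.5): rel([*t,z],-.0345)
c,p,d=shot('wrist','w2')
E
```

```text
time_s: 3.38
eef_pos: [613.4, -132.0, 76.1]
ee_rot: [0.705, 0.013, 0.709, -0.011]
force: [0.8, -0.3, -2.6]
grip_width: 0.528
t 3.38 [ 613.4 -132.    76.1] yaw -0.0346 F [ 0.8 -0.3 -2.6] w 45.1
lin [ 0.1736 -0.002   0.0077] rot [-0.    -0.011 -0.005] from [ 613.4 -132.    76.1]
lin [ 0.202  -0.0021  0.0078] rot [-0.    -0.011 -0.005] from [ 613.4 -132.    76.1]
```

View pics/w2.png

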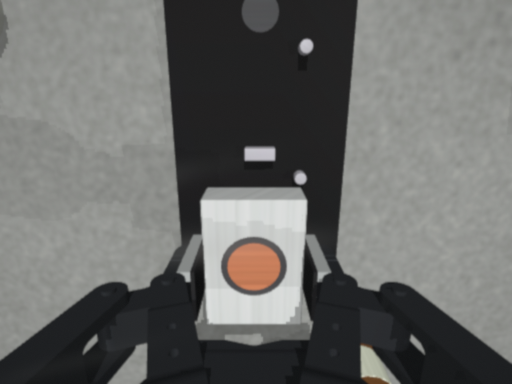

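```bash
python3 -m jog '[{"linear":[0.08,-0.002,0.0077],"rotation":[0,-0.011,-0.005],"grip":40},{"linear":[0.14,-0.002,0.0077],"rotation":[0,-0.011,-0.005],"grip":40},{"linear":[0.18,-0.002,0.0077],"rotation":[0,-0.011,-0.005],"grip":40},{"linear":[0.195,-0.002,0.0077],"rotation":[0,-0.011,-0.005],"grip":40},{"linear":[0.203,-0.002,0.0077],"rotation":[0,-0.011,-0.005],"grip":40},{"linear":[0.205,-0.002,0.0077],"rotation":[0,-0.011,-0.005],"grip":40},{"linear":[0.205,-0.002,0.0077],"rotation":[0,-0.011,-0.005],"grip":40}]'
python3 - <<'E'
from h import *
tell()
E
```

```text
time_s: 4.02
eef_pos: [615.8, -133.0, 16.0]
ee_rot: [0.708, 0.012, 0.706, -0.013]
force: [-0.1, -0.1, -2.4]
grip_width: 0.518
t 4.02 [ 615.8 -133.    16. ] yaw -0.0351 F [-0.1 -0.1 -2.4] w 44.3
```

```bash
python3 -m jog '[{"linear":[0.005,0,0],"rotation":[0,0,0],"grip":40},{"linear":[0.007,0,0],"rotation":[0,0,0],"grip":40},{"linear":[0.007,0,0],"rotation":[0,0,0],"grip":40},{"linear":[0,0,0],"rotation":[0,0,0],"grip":70},{"linear":[0,0,0],"rotation":[0,0,0],"grip":70},{"linear":[0,0,0],"rotation":[0,0,0],"grip":70},{"linear":[0,0,0],"rotation":[0,0,0],"grip":70},{"linear":[-0.1,0,0],"rotation":[0,0,0],"grip":70},{"linear":[-0.2,0,0],"rotation":[0,0,0],"grip":70},{"linear":[-0.2,0,0],"rotation":[0,0,0],"grip":70}]'
python3 - <<'E'
from h import *
tell();c,p,d=shot('wrist','w3');print(top(c,p,d,(617,-131),32))
E
```

```text
time_s: 4.85
eef_pos: [618.3, -133.9, 82.0]
ee_rot: [0.711, 0.011, 0.703, -0.014]
force: [1.8, -0.1, 0.8]
grip_width: 0.816
t 4.85 [ 618.3 -133.9   82. ] yaw -0.035 F [ 1.8 -0.1  0.8] w 69.7
[((array([ 617.93725586, -132.5556488 ]), (45.814876556396484, 63.79246139526367), np.float64(-0.03415437518999376)), np.int32(6266), array([249.01579955, 208.29636132]), np.float64(32.37830626187886))]
```

View pics/w3.png

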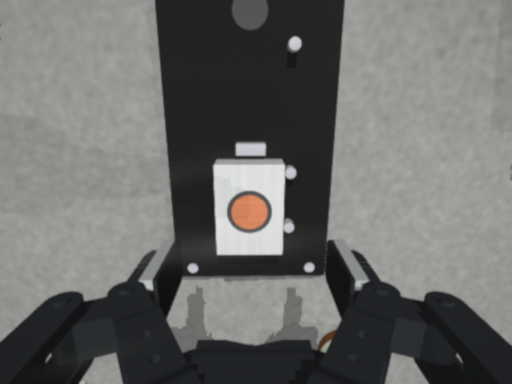

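The carrier sits at (617.9,−132.6), about 4 mm short of the stop and nearly on the dowels. I'll push +y with shut fingers, then +x.

```bash
cat >> h.py <<'E'
ex=np.array([.9994,-.0345]);ey=np.array([.0345,.9994])
N=[np.array([618.5,-128.6]),np.array([622.8,-9.1]),np.array([626.9,110.3])]
E
python3 - <<'E'
from h import *
for k,z in((-56,82),(-56,20),(-46,20),(-41,20)): print(k,z);rel([*(N[0]+k*ey),z],-.0345)
E
```

```text
-56 82
lin [-0.0085 -0.1702  0.0036] rot [-0.001  0.016  0.006] from [ 617.3 -133.5   79.3]
-56 20
lin [ 0.1982 -0.1696  0.002 ] rot [-0.001  0.016  0.006] from [ 617.3 -133.5   79.3]
-46 20
lin [ 0.1981 -0.1362  0.002 ] rot [-0.001  0.016  0.006] from [ 617.3 -133.5   79.3]
-41 20
lin [ 0.198  -0.1196  0.002 ] rot [-0.001  0.016  0.006] from [ 617.3 -133.5   79.3]
```

```bash
python3 -m jog '[{"linear":[-0.01,-0.17,0.003],"rotation":[0,0.016,0.006],"grip":0},{"linear":[-0.01,-0.17,0.003],"rotation":[0,0.016,0.006],"grip":0},{"linear":[-0.01,-0.17,0.003],"rotation":[0,0.016,0.006],"grip":0},{"linear":[-0.01,-0.17,0.003],"rotation":[0,0.016,0.006],"grip":0},{"linear":[-0.01,-0.17,0.003],"rotation":[0,0.016,0.006],"grip":0},{"linear":[0.1,-0.17,0.002],"rotation":[0,0.016,0.006],"grip":0},{"linear":[0.198,-0.17,0.002],"rotation":[0,0.016,0.006],"grip":0},{"linear":[0.198,-0.17,0.002],"rotation":[0,0.016,0.006],"grip":0},{"linear":[0.198,-0.17,0.002],"rotation":[0,0.016,0.006],"grip":0},{"linear":[0.198,-0.15,0.002],"rotation":[0,0.016,0.006],"grip":0},{"linear":[0.198,-0.14,0.002],"rotation":[0,0.016,0.006],"grip":0},{"linear":[0.198,-0.134,0.002],"rotation":[0,0.016,0.006],"grip":0},{"linear":[0.198,-0.13,0.002],"rotation":[0,0.016,0.006],"grip":0},{"linear":[0.198,-0.126,0.002],"rotation":[0,0.016,0.006],"grip":0},{"linear":[0.198,-0.126,0.002],"rotation":[0,0.016,0.006],"grip":0},{"linear":[0.198,-0.126,0.002],"rotation":[0,0.016,0.006],"grip":0}]'
python3 - <<'E'
from h import *
tell();c,p,d=shot('wrist','w4');print(top(c,p,d,(617,-131),32))
E
```

```text
time_s: 6.23
eef_pos: [617.5, -172.2, 20.8]
ee_rot: [0.707, 0.012, 0.707, -0.013]
force: [1.2, -4.9, 2.5]
grip_width: -0.002
t 6.23 [ 617.5 -172.2   20.8] yaw -0.0352 F [ 1.2 -4.9  2.5] w -0.2
[((array([ 617.73895264, -130.19458008]), (45.731929779052734, 65.58894348144531), np.float64(-0.03302612699418184)), np.int32(15161), array([246.40445881, 165.60675417]), np.float64(32.33756116696293))]
```

View pics/w4.png

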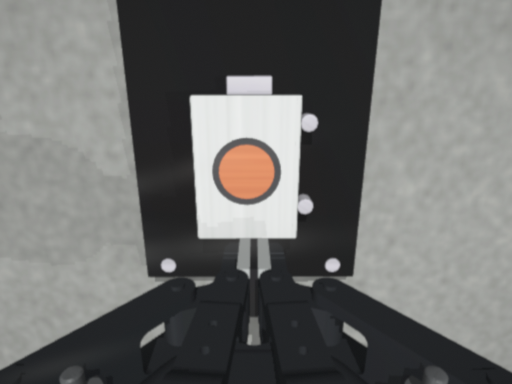

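Force is −4.9 N in y, so the carrier bears on the stop; in the picture its top edge touches the stop block at pixel (249,94). Next I'll push in +x.

```bash
python3 - <<'E'
from h import *
for a,b,z in((0,-52,20),(0,-52,60),(-55,0,60),(-55,0,20),(-42,0,20),(-30,0,20)): print(a,b,z);rel([*(N[0]+a*ex+b*ey),z],-.0345)
E
```

```text
0 -52 20
lin [ 0.0021 -0.028  -0.0013] rot [-0.002  0.002  0.002] from [ 617.4 -172.2   20.6]
0 -52 60
lin [-0.1312 -0.0282 -0.0011] rot [-0.002  0.002  0.002] from [ 617.4 -172.2   20.6]
-55 0 60
lin [-0.1316  0.145  -0.1846] rot [-0.002  0.002  0.002] from [ 617.4 -172.2   20.6]
-55 0 20
lin [ 0.0017  0.1451 -0.1848] rot [-0.002  0.002  0.002] from [ 617.4 -172.2   20.6]
-42 0 20
lin [ 0.0018  0.1452 -0.1414] rot [-0.002  0.002  0.002] from [ 617.4 -172.2   20.6]
-30 0 20
lin [ 0.0018  0.1452 -0.1014] rot [-0.002  0.002  0.002] from [ 617.4 -172.2   20.6]
```

```bash
python3 -m jog '[{"linear":[0,-0.03,0],"rotation":[0,0,0],"grip":0},{"linear":[-0.13,-0.03,0],"rotation":[0,0,0],"grip":0},{"linear":[-0.13,0.145,-0.185],"rotation":[0,0,0],"grip":0},{"linear":[-0.13,0.145,-0.185],"rotation":[0,0,0],"grip":0},{"linear":[-0.13,0.145,-0.185],"rotation":[0,0,0],"grip":0},{"linear":[0,0.145,-0.185],"rotation":[0,0,0],"grip":0},{"linear":[0,0.145,-0.185],"rotation":[0,0,0],"grip":0},{"linear":[0,0.145,-0.16],"rotation":[0,0,0],"grip":0},{"linear":[0,0.145,-0.15],"rotation":[0,0,0],"grip":0},{"linear":[0,0.145,-0.14],"rotation":[0,0,0],"grip":0},{"linear":[0,0.145,-0.135],"rotation":[0,0,0],"grip":0},{"linear":[0,0.145,-0.13],"rotation":[0,0,0],"grip":0},{"linear":[0,0.145,-0.13],"rotation":[0,0,0],"grip":0}]'
python3 - <<'E'
from h import *
tell();c,p,d=shot('wrist','w5');print(top(c,p,d,(617,-131),32))
E
```

```text
time_s: 7.37
eef_pos: [580.2, -127.6, 21.3]
ee_rot: [0.708, 0.012, 0.706, -0.013]
force: [-2.5, -1.1, 3.1]
grip_width: -0.003
t 7.37 [ 580.2 -127.6   21.3] yaw -0.0352 F [-2.5 -1.1  3.1] w -0.2
[((array([ 615.33666992, -122.5872345 ]), (51.353668212890625, 52.6075325012207), np.float64(-0.03528035969887888)), np.int32(8678), array([331.21571791, 237.36575248]), np.float64(32.37958969269626)), ((array([ 582.5569458 , -116.93619537]), (3.5882420539855957, 12.65684986114502), np.float64(1.535216228315329)), np.int32(186), array([253.13978495, 238.5       ]), np.float64(32.325054326326566))]
```

View pics/w5.png

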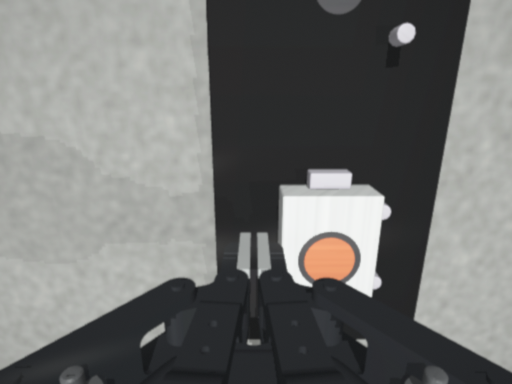

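```bash
python3 -m jog '[{"linear":[0,0,0.007],"rotation":[0,0,0],"grip":0},{"linear":[0,0,0.01],"rotation":[0,0,0],"grip":0},{"linear":[0,0,0.013],"rotation":[0,0,0],"grip":0},{"linear":[0,0,0.013],"rotation":[0,0,0],"grip":0}]'; python3 - <<'E'
from h import *
tell()
E
```

```text
time_s: 7.75
eef_pos: [581.8, -127.5, 21.0]
ee_rot: [0.705, 0.012, 0.709, -0.012]
force: [-14.7, -1.4, 10.5]
grip_width: 0.0
t 7.75 [ 581.8 -127.5   21. ] yaw -0.0349 F [-14.7  -1.4  10.5] w 0.0
```

Contact is firm at 14.7 N against the dowels. I'll back off and lift, then go to carrier1 near (457,331).

```bash
python3 -m jog '[{"linear":[0,0,-0.03],"rotation":[0,0,0],"grip":0},{"linear":[-0.12,0,-0.04],"rotation":[0,0,0],"grip":0},{"linear":[-0.25,0,-0.04],"rotation":[0,0,0],"grip":0},{"linear":[-0.35,0,-0.04],"rotation":[0,0,0],"grip":85},{"linear":[-0.35,0,-0.04],"rotation":[0,0,0],"grip":85}]'; python3 - <<'E'
from h import *
tell();c,p,d=shot('wrist','w6');print(top(c,p,d,(617,-131),32))
rel([457,325,140],.29)
E
```

```text
time_s: 8.17
eef_pos: [573.1, -128.0, 132.6]
ee_rot: [0.709, 0.011, 0.705, -0.014]
force: [0.6, 0.3, 0.6]
grip_width: 0.273
t 8.17 [ 573.1 -128.   132.6] yaw -0.0348 F [0.6 0.3 0.6] w 23.3
[((array([ 618.88330078, -129.04666138]), (46.117156982421875, 64.27753448486328), np.float64(-0.03600234267039948)), np.int32(4180), array([306.04090909, 188.54114833]), np.float64(32.39726169049921))]
lin [-0.0407  1.4941 -0.4354] rot [-0.65   0.002  0.006] from [ 571.9 -127.6  129.3]
```

```bash
python3 - <<'E'
from h import *
p=cv2.imread('pics/w6.png');cv2.imwrite('pics/w6c.png',cv2.resize(p[150:384,250:450],(510,600)))
E
```

```text
(no output)
```

View pics/w6.png

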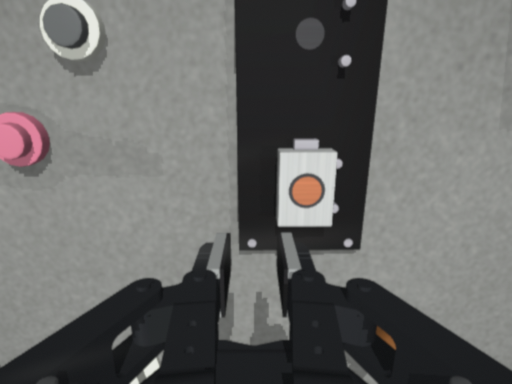

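Carrier0 is home: (618.9,−129.0) against (618.5,−128.6) expected. Now to carrier1 in two calls.

```bash
python3 -m jog '[{"linear":[-0.04,0.98,-0.285],"rotation":[-0.42,0,0],"grip":85},{"linear":[-0.04,0.98,-0.285],"rotation":[-0.42,0,0],"grip":85},{"linear":[-0.04,0.98,-0.285],"rotation":[-0.42,0,0],"grip":85},{"linear":[-0.04,0.98,-0.285],"rotation":[-0.42,0,0],"grip":85},{"linear":[-0.04,0.98,-0.285],"rotation":[-0.42,0,0],"grip":85},{"linear":[-0.04,0.98,-0.285],"rotation":[-0.42,0,0],"grip":85},{"linear":[-0.04,0.98,-0.285],"rotation":[-0.42,0,0],"grip":85},{"linear":[-0.04,0.98,-0.285],"rotation":[-0.42,0,0],"grip":85},{"linear":[-0.04,0.98,-0.285],"rotation":[-0.42,0,0],"grip":85}]'; python3 - <<'E'
from h import *
rel([457,325,140],.29)
E
```

```text
time_s: 8.97
eef_pos: [495.2, 172.3, 139.3]
ee_rot: [0.704, -0.064, 0.704, 0.063]
force: [1.5, -0.8, -0.1]
grip_width: 0.995
lin [-0.0036  0.5236 -0.0345] rot [-0.221 -0.001  0.005] from [495.2 172.3 139.3]
```

```bash
python3 -m jog '[{"linear":[0,0.52,-0.034],"rotation":[-0.22,0,0.005],"grip":85},{"linear":[0,0.52,-0.034],"rotation":[-0.22,0,0.005],"grip":85},{"linear":[0,0.52,-0.034],"rotation":[-0.22,0,0.005],"grip":85},{"linear":[0,0.52,-0.034],"rotation":[-0.22,0,0.005],"grip":85},{"linear":[0,0.52,-0.034],"rotation":[-0.22,0,0.005],"grip":85},{"linear":[0,0.52,-0.034],"rotation":[-0.22,0,0.005],"grip":85},{"linear":[0,0.52,-0.034],"rotation":[-0.22,0,0.005],"grip":85}]'; python3 - <<'E'
from h import *
tell();c,p,d=shot('wrist','w7');t=top(c,p,d,(457,331),20);print(t)
(xy,wh,a)=t[0][0];rel([*xy,60],a);rel([*xy,6],a)
E
```

```text
time_s: 9.55
eef_pos: [457.7, 322.9, 138.0]
ee_rot: [0.699, -0.102, 0.7, 0.102]
force: [0.3, -0.1, 0.2]
grip_width: 0.99
t 9.55 [457.7 322.9 138. ] yaw 0.2888 F [ 0.3 -0.1  0.2] w 84.5
[((array([458.14837646, 328.48953247]), (45.808719635009766, 64.26798248291016), np.float64(0.3242102350500202)), np.int32(3777), array([254.00767805, 177.09054805]), np.float64(20.38401225236646))]
lin [0.2609 0.0186 0.0069] rot [-0.073 -0.003  0.   ] from [457.9 322.6 138.3]
lin [0.4409 0.0187 0.0072] rot [-0.073 -0.003  0.   ] from [457.9 322.6 138.3]
```

View pics/w7.png

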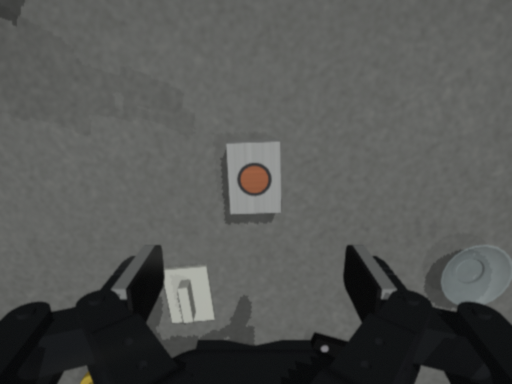

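Carrier1 at pixel (254,177) measures 45.8 x 64.3 mm. I'll grasp it at TCP z ≈ 5.

```bash
python3 -m jog '[{"linear":[0.14,0.0187,0.007],"rotation":[-0.073,0,0],"grip":85},{"linear":[0.26,0.0187,0.007],"rotation":[-0.073,0,0],"grip":85},{"linear":[0.38,0.0187,0.0072],"rotation":[-0.073,0,0],"grip":85},{"linear":[0.442,0.0187,0.0072],"rotation":[-0.073,0,0],"grip":85},{"linear":[0.442,0.0187,0.0072],"rotation":[-0.073,0,0],"grip":85},{"linear":[0.442,0.0187,0.0072],"rotation":[-0.073,0,0],"grip":40},{"linear":[0.442,0.0187,0.0072],"rotation":[-0.073,0,0],"grip":40},{"linear":[0.442,0.0187,0.0072],"rotation":[-0.073,0,0],"grip":40},{"linear":[0.442,0.0187,0.0072],"rotation":[-0.073,0,0],"grip":40},{"linear":[0.442,0.0187,0.0072],"rotation":[-0.073,0,0],"grip":40},{"linear":[0.442,0.0187,0.0072],"rotation":[-0.073,0,0],"grip":40},{"linear":[0.442,0.0187,0.0072],"rotation":[-0.073,0,0],"grip":40},{"linear":[0.442,0.0187,0.0072],"rotation":[-0.073,0,0],"grip":40}]' 60
python3 - <<'E'
from h import *
tell()
E
```

```text
time_s: 10.68
eef_pos: [459.3, 328.7, 7.8]
ee_rot: [0.698, -0.114, 0.697, 0.114]
force: [-0.1, -1.2, 7.0]
grip_width: 0.516
t 10.68 [459.3 328.7   7.8] yaw 0.3244 F [-0.1 -1.2  7. ] w 44.0
```

```bash
python3 -m jog '[{"linear":[-0.05,0,0],"rotation":[0,0,0],"grip":40},{"linear":[-0.15,0,0],"rotation":[0,0,0],"grip":40},{"linear":[-0.25,0,0],"rotation":[0,0,0],"grip":40},{"linear":[-0.25,0,0],"rotation":[0,0,0],"grip":40},{"linear":[-0.25,0,0],"rotation":[0,0,0],"grip":40}]'
python3 - <<'E'
from h import *
tell()
rel([*(N[2]-3*ex-4*ey),82],-.0345)
E
```

```text
time_s: 11.1
eef_pos: [460.0, 329.0, 84.8]
ee_rot: [0.7, -0.114, 0.696, 0.115]
force: [-0.8, 0.4, -3.4]
grip_width: 0.513
t 11.1 [460.  329.   84.8] yaw 0.3244 F [-0.8  0.4 -3.4] w 43.9
lin [ 0.0108 -0.8773  0.2809] rot [ 0.718  0.012 -0.003] from [460.  329.   84.8]
```

```bash
python3 -m jog '[{"linear":[0,-0.877,0.281],"rotation":[0.718,0.012,0],"grip":40},{"linear":[0,-0.877,0.281],"rotation":[0.718,0.012,0],"grip":40},{"linear":[0,-0.877,0.281],"rotation":[0.718,0.012,0],"grip":40},{"linear":[0,-0.877,0.281],"rotation":[0.718,0.012,0],"grip":40},{"linear":[0,-0.877,0.281],"rotation":[0.718,0.012,0],"grip":40},{"linear":[0,-0.877,0.281],"rotation":[0.718,0.012,0],"grip":40},{"linear":[0,-0.877,0.281],"rotation":[0.718,0.012,0],"grip":40},{"linear":[0,-0.877,0.281],"rotation":[0.718,0.012,0],"grip":40},{"linear":[0,-0.877,0.281],"rotation":[0.718,0.012,0],"grip":40},{"linear":[0,-0.877,0.281],"rotation":[0.718,0.012,0],"grip":40},{"linear":[0,-0.877,0.281],"rotation":[0.718,0.012,0],"grip":40}]'
python3 - <<'E'
from h import *
tell();c,p,d=shot('wrist','w8')
for z in(30,20): rel([*(N[2]-3*ex-4*ey),z],-.0345)
E
```

```text
time_s: 12.02
eef_pos: [622.9, 107.5, 84.7]
ee_rot: [0.706, 0.012, 0.708, -0.011]
force: [0.1, 0.3, -2.7]
grip_width: 0.517
t 12.02 [622.9 107.5  84.7] yaw -0.0333 F [ 0.1  0.3 -2.7] w 44.1
lin [ 0.1831 -0.004   0.0028] rot [ 0.003 -0.003 -0.003] from [623.  107.6  84.9]
lin [ 0.2164 -0.0041  0.0029] rot [ 0.003 -0.003 -0.003] from [623.  107.6  84.9]
```

View pics/w8.png

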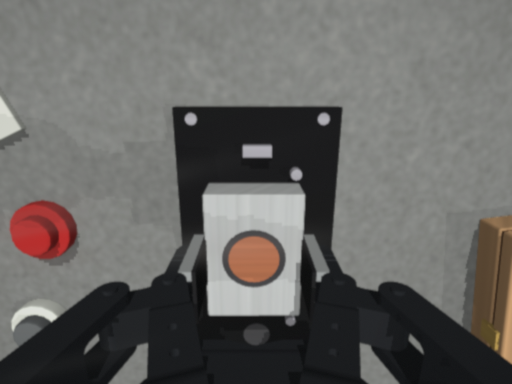

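```bash
python3 -m jog '[{"linear":[0.1,-0.004,0.003],"rotation":[0,0,0],"grip":40},{"linear":[0.17,-0.004,0.003],"rotation":[0,0,0],"grip":40},{"linear":[0.2,-0.004,0.003],"rotation":[0,0,0],"grip":40},{"linear":[0.213,-0.004,0.003],"rotation":[0,0,0],"grip":40},{"linear":[0.22,-0.004,0.003],"rotation":[0,0,0],"grip":40},{"linear":[0.223,-0.004,0.003],"rotation":[0,0,0],"grip":40},{"linear":[0.223,-0.004,0.003],"rotation":[0,0,0],"grip":40}]'
python3 - <<'E'
from h import *
tell()
E
```

```text
time_s: 12.65
eef_pos: [624.5, 106.9, 19.8]
ee_rot: [0.707, 0.012, 0.707, -0.011]
force: [-2.0, 0.7, 3.0]
grip_width: 0.52
t 12.65 [624.5 106.9  19.8] yaw -0.0325 F [-2.   0.7  3. ] w 44.4
```

On the deck (z force +3, TCP z 19.8 as predicted). I'll release and rise.

```bash
python3 -m jog '[{"linear":[0,0,0],"rotation":[0,0,0],"grip":70},{"linear":[0,0,0],"rotation":[0,0,0],"grip":70},{"linear":[0,0,0],"rotation":[0,0,0],"grip":70},{"linear":[0,0,0],"rotation":[0,0,0],"grip":70},{"linear":[-0.1,0,0],"rotation":[0,0,0],"grip":70},{"linear":[-0.2,0,0],"rotation":[0,0,0],"grip":60},{"linear":[-0.2,0,0],"rotation":[0,0,0],"grip":40}]'
python3 - <<'E'
from h import *
tell();c,p,d=shot('wrist','w9');print(top(c,p,d,N[2],32))
for a,b,z in((0,-58,82),(0,-58,20),(0,-48,20),(0,-42,20)): print(a,b,z);rel([*(N[2]+a*ex+b*ey),z],-.0345)
E
```

```text
time_s: 13.23
eef_pos: [627.2, 106.8, 85.8]
ee_rot: [0.711, 0.012, 0.703, -0.011]
force: [-0.3, 0.3, 0.6]
grip_width: 0.574
t 13.23 [627.2 106.8  85.8] yaw -0.0325 F [-0.3  0.3  0.6] w 49.1
[((array([626.51989746, 108.20552063]), (45.885780334472656, 63.888328552246094), np.float64(-0.03419951577047087)), np.int32(6095), array([248.60492207, 206.85890074]), np.float64(32.38335887414638))]
0 -58 82
lin [ 0.0032 -0.1817  0.0019] rot [ 0.004  0.014 -0.003] from [626.1 106.8  83. ]
0 -58 20
lin [ 0.2098 -0.182   0.0005] rot [ 0.004  0.014 -0.003] from [626.1 106.8  83. ]
0 -48 20
lin [ 0.2099 -0.1487  0.0005] rot [ 0.004  0.014 -0.003] from [626.1 106.8  83. ]
0 -42 20
lin [ 0.2099 -0.1287  0.0006] rot [ 0.004  0.014 -0.003] from [626.1 106.8  83. ]
```

```bash
python3 -m jog '[{"linear":[0,-0.18,0.002],"rotation":[0.004,0.014,0],"grip":0},{"linear":[0,-0.18,0.002],"rotation":[0.004,0.014,0],"grip":0},{"linear":[0,-0.18,0.002],"rotation":[0.004,0.014,0],"grip":0},{"linear":[0,-0.18,0.002],"rotation":[0.004,0.014,0],"grip":0},{"linear":[0.1,-0.18,0.002],"rotation":[0.004,0.014,0],"grip":0},{"linear":[0.207,-0.18,0],"rotation":[0.004,0.014,0],"grip":0},{"linear":[0.207,-0.18,0],"rotation":[0.004,0.014,0],"grip":0},{"linear":[0.207,-0.16,0],"rotation":[0.004,0.014,0],"grip":0},{"linear":[0.207,-0.15,0],"rotation":[0.004,0.014,0],"grip":0},{"linear":[0.207,-0.144,0],"rotation":[0.004,0.014,0],"grip":0},{"linear":[0.207,-0.139,0],"rotation":[0.004,0.014,0],"grip":0},{"linear":[0.207,-0.134,0],"rotation":[0.004,0.014,0],"grip":0},{"linear":[0.207,-0.13,0],"rotation":[0.004,0.014,0],"grip":0},{"linear":[0.207,-0.13,0],"rotation":[0.004,0.014,0],"grip":0}]'
python3 - <<'E'
from h import *
tell()
for a,b,z in((0,-52,60),(-55,0,60),(-55,0,20),(-38,0,20),(-35,0,20)): print(a,b,z);rel([*(N[2]+a*ex+b*ey),z],-.0345)
E
```

```text
time_s: 14.45
eef_pos: [625.7, 67.7, 21.6]
ee_rot: [0.708, 0.013, 0.706, -0.012]
force: [0.7, -2.7, 2.2]
grip_width: -0.004
t 14.45 [625.7  67.7  21.6] yaw -0.0345 F [ 0.7 -2.7  2.2] w -0.3
0 -52 60
lin [-0.1279 -0.0311 -0.0008] rot [ 0.     0.003 -0.002] from [625.7  67.7  21.6]
-55 0 60
lin [-0.128   0.1423 -0.1841] rot [ 0.     0.003 -0.002] from [625.7  67.7  21.6]
-55 0 20
lin [ 0.0053  0.1421 -0.1844] rot [ 0.     0.003 -0.002] from [625.7  67.7  21.6]
-38 0 20
lin [ 0.0054  0.1421 -0.1277] rot [ 0.     0.003 -0.002] from [625.7  67.7  21.6]
-35 0 20
lin [ 0.0054  0.1421 -0.1177] rot [ 0.     0.003 -0.002] from [625.7  67.7  21.6]
```

```bash
python3 -m jog '[{"linear":[0,0.008,0],"rotation":[0,0,0],"grip":0},{"linear":[0,0.012,0],"rotation":[0,0,0],"grip":0},{"linear":[0,0.012,0],"rotation":[0,0,0],"grip":0}]'
python3 - <<'E'
from h import *
tell()
E
python3 -m jog '[{"linear":[0,-0.035,0],"rotation":[0,0,0],"grip":0},{"linear":[-0.13,-0.035,0],"rotation":[0,0,0],"grip":0},{"linear":[-0.13,0.14,-0.184],"rotation":[0,0,0],"grip":0},{"linear":[-0.13,0.14,-0.184],"rotation":[0,0,0],"grip":0},{"linear":[-0.13,0.14,-0.184],"rotation":[0,0,0],"grip":0},{"linear":[0.004,0.14,-0.184],"rotation":[0,0,0],"grip":0},{"linear":[0.004,0.14,-0.184],"rotation":[0,0,0],"grip":0},{"linear":[0.004,0.14,-0.15],"rotation":[0,0,0],"grip":0},{"linear":[0.004,0.14,-0.14],"rotation":[0,0,0],"grip":0},{"linear":[0.004,0.14,-0.13],"rotation":[0,0,0],"grip":0},{"linear":[0.004,0.14,-0.125],"rotation":[0,0,0],"grip":0},{"linear":[0.004,0.14,-0.12],"rotation":[0,0,0],"grip":0},{"linear":[0.004,0.14,-0.12],"rotation":[0,0,0],"grip":0}]'
python3 - <<'E'
from h import *
tell()
E
```

```text
time_s: 14.7
eef_pos: [626.3, 68.0, 22.1]
ee_rot: [0.708, 0.011, 0.706, -0.014]
force: [-0.4, -18.2, 0.9]
grip_width: 0.002
t 14.7 [626.3  68.   22.1] yaw -0.0346 F [ -0.4 -18.2   0.9] w 0.2
time_s: 15.78
eef_pos: [589.7, 111.1, 21.0]
ee_rot: [0.706, 0.011, 0.708, -0.014]
force: [-11.5, -0.5, 8.1]
grip_width: 0.003
t 15.78 [589.7 111.1  21. ] yaw -0.0346 F [-11.5  -0.5   8.1] w 0.2
```

Both contacts are firm (18 N in y, 11.5 N in x). I'll back off, check nest2, and head to cover A near (433,187).

```bash
python3 -m jog '[{"linear":[0,0,-0.03],"rotation":[0,0,0],"grip":0},{"linear":[-0.12,0,-0.04],"rotation":[0,0,0],"grip":0},{"linear":[-0.25,0,-0.04],"rotation":[0,0,0],"grip":0},{"linear":[-0.35,0,-0.04],"rotation":[0,0,0],"grip":50},{"linear":[-0.35,0,-0.04],"rotation":[0,0,0],"grip":50}]'; python3 - <<'E'
from h import *
tell();c,p,d=shot('wrist','w10');print(top(c,p,d,N[2],32))
rel([434,184,130],.35)
E
```

```text
time_s: 16.2
eef_pos: [580.9, 112.0, 133.2]
ee_rot: [0.71, 0.011, 0.704, -0.014]
force: [0.4, -0.9, 1.3]
grip_width: 0.272
t 16.2 [580.9 112.  133.2] yaw -0.0345 F [ 0.4 -0.9  1.3] w 23.3
[((array([626.92834473, 110.3870697 ]), (46.171302795410156, 63.7196044921875), np.float64(-0.03516677587838757)), np.int32(4172), array([306.04434324, 188.51222435]), np.float64(32.38971092781796))]
lin [-0.003   0.2232 -0.4934] rot [-0.769  0.005  0.009] from [579.6 111.9 129.9]
```

View pics/w10.png

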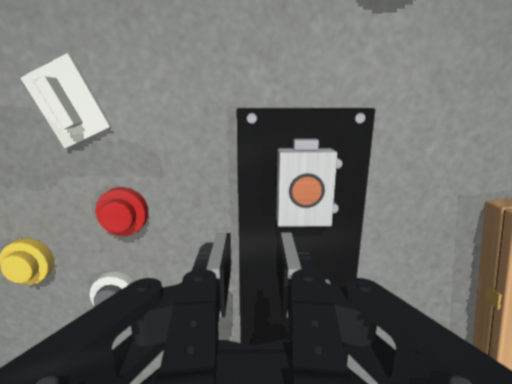

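```bash
python3 -m jog '[{"linear":[0,0.223,-0.493],"rotation":[-0.77,0.005,0.009],"grip":50},{"linear":[0,0.223,-0.493],"rotation":[-0.77,0.005,0.009],"grip":50},{"linear":[0,0.223,-0.493],"rotation":[-0.77,0.005,0.009],"grip":50},{"linear":[0,0.223,-0.493],"rotation":[-0.77,0.005,0.009],"grip":50},{"linear":[0,0.223,-0.493],"rotation":[-0.77,0.005,0.009],"grip":50},{"linear":[0,0.223,-0.493],"rotation":[-0.77,0.005,0.009],"grip":50},{"linear":[0,0.223,-0.493],"rotation":[-0.77,0.005,0.009],"grip":50}]'; python3 - <<'E'
from h import *
tell();c,p,d=shot('wrist','w11');print(top(c,p,d,(434,187),6));print(top(c,p,d,(434,187),22))
E
```

```text
time_s: 16.83
eef_pos: [434.5, 183.7, 128.9]
ee_rot: [0.696, -0.123, 0.696, 0.123]
force: [0.5, -0.3, -0.4]
grip_width: 0.584
t 16.83 [434.5 183.7 128.9] yaw 0.35 F [ 0.5 -0.3 -0.4] w 49.9
[((array([429.5196228 , 186.45947266]), (45.840328216552734, 64.26821899414062), np.float64(0.38287268306660427)), np.int32(3042), array([247.34615385, 176.02071006]), np.float64(6.294572203590917))]
[((array([429.50772095, 186.684021  ]), (10.036613464355469, 38.97406768798828), np.float64(0.35064374005522425)), np.int32(550), array([246.94363636, 182.50545455]), np.float64(22.237180154611792))]
```

View pics/w11.png

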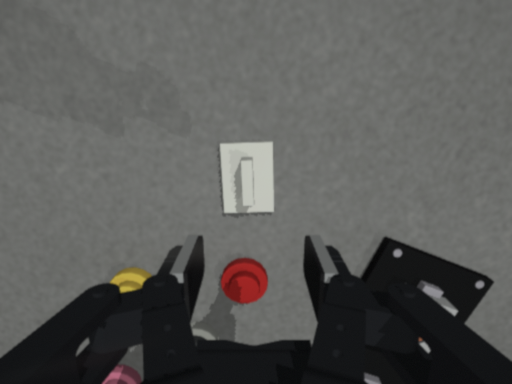

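Cover A's plate and rib share the centre (429.5,186.6), yaw 0.383; sizes match at 45.8 x 64.3 and 10 x 39 mm. I'll grip the rib.

```bash
python3 - <<'E'
from h import *
rel([429.5,186.6,9],.383)
E
```

```text
lin [ 0.3994  0.0158 -0.0131] rot [-0.067 -0.     0.   ] from [434.8 183.5 128.8]
```

```bash
python3 -m jog '[{"linear":[0.14,0.016,-0.0131],"rotation":[-0.067,0,0],"grip":50},{"linear":[0.26,0.016,-0.0131],"rotation":[-0.067,0,0],"grip":50},{"linear":[0.35,0.016,-0.0131],"rotation":[-0.067,0,0],"grip":50},{"linear":[0.398,0.016,-0.0131],"rotation":[-0.067,0,0],"grip":50},{"linear":[0.398,0.016,-0.0131],"rotation":[-0.067,0,0],"grip":50},{"linear":[0.398,0.016,-0.0131],"rotation":[-0.067,0,0],"grip":4},{"linear":[0.398,0.016,-0.0131],"rotation":[-0.067,0,0],"grip":4},{"linear":[0.398,0.016,-0.0131],"rotation":[-0.067,0,0],"grip":4},{"linear":[0.398,0.016,-0.0131],"rotation":[-0.067,0,0],"grip":4},{"linear":[0.398,0.016,-0.0131],"rotation":[-0.067,0,0],"grip":4},{"linear":[0.398,0.016,-0.0131],"rotation":[-0.067,0,0],"grip":4},{"linear":[0.398,0.016,-0.0131],"rotation":[-0.067,0,0],"grip":4},{"linear":[0.398,0.016,-0.0131],"rotation":[-0.067,0,0],"grip":4}]' 50
python3 - <<'E'
from h import *
tell()
E
python3 -m jog '[{"linear":[-0.05,0,0],"rotation":[0,0,0],"grip":4},{"linear":[-0.15,0,0],"rotation":[0,0,0],"grip":4},{"linear":[-0.25,0,0],"rotation":[0,0,0],"grip":4},{"linear":[-0.3,0,0],"rotation":[0,0,0],"grip":4},{"linear":[-0.3,0,0],"rotation":[0,0,0],"grip":4}]'
python3 - <<'E'
from h import *
tell()
c,p,d=shot('wrist','w12')
rel([*N[2],95],-.0345)
E
```

```text
time_s: 17.97
eef_pos: [430.5, 186.7, 10.7]
ee_rot: [0.695, -0.135, 0.693, 0.134]
force: [-0.0, -1.8, 6.2]
grip_width: 0.098
t 17.97 [430.5 186.7  10.7] yaw 0.383 F [-0.  -1.8  6.2] w 8.4
time_s: 18.38
eef_pos: [432.0, 187.1, 104.3]
ee_rot: [0.698, -0.135, 0.691, 0.134]
force: [0.1, -0.7, -0.4]
grip_width: 0.098
t 18.38 [432.  187.1 104.3] yaw 0.3832 F [ 0.1 -0.7 -0.4] w 8.3
lin [ 0.0282 -0.4808  0.51  ] rot [0.835 0.013 0.001] from [431.  186.9 102.2]
```

View pics/w12.png

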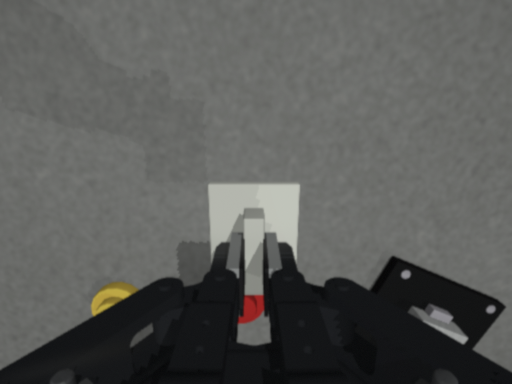

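```bash
python3 -m jog '[{"linear":[0.028,-0.481,0.51],"rotation":[0.835,0.013,0],"grip":4},{"linear":[0.028,-0.481,0.51],"rotation":[0.835,0.013,0],"grip":4},{"linear":[0.028,-0.481,0.51],"rotation":[0.835,0.013,0],"grip":4},{"linear":[0.028,-0.481,0.51],"rotation":[0.835,0.013,0],"grip":4},{"linear":[0.028,-0.481,0.51],"rotation":[0.835,0.013,0],"grip":4},{"linear":[0.028,-0.481,0.51],"rotation":[0.835,0.013,0],"grip":4},{"linear":[0.028,-0.481,0.51],"rotation":[0.835,0.013,0],"grip":4},{"linear":[0.028,-0.481,0.51],"rotation":[0.835,0.013,0],"grip":4},{"linear":[0.028,-0.481,0.51],"rotation":[0.835,0.013,0],"grip":4},{"linear":[0.028,-0.481,0.51],"rotation":[0.835,0.013,0],"grip":4}]'
python3 - <<'E'
from h import *
tell()
c,p,d=shot('wrist','w13')
# cover underside z ~ TCP-10.7 ; plate top = +6
z=sense()['eef_pos'][2]-4.7
print(top(c,p,d,N[2],z))
rel([*N[2],48],-.0345);rel([*N[2],42.5],-.0345)
E
```

```text
time_s: 19.27
eef_pos: [625.9, 111.0, 95.1]
ee_rot: [0.707, 0.012, 0.707, -0.012]
force: [-0.6, -0.8, 0.1]
grip_width: 0.099
t 19.27 [625.9 111.   95.1] yaw -0.0333 F [-0.6 -0.8  0.1] w 8.4
[((array([628.30603027, 124.48445129]), (40.696903228759766, 45.69126510620117), np.float64(1.5379799237365588)), np.int32(4621), array([253.36031162, 209.59316165]), np.float64(90.6223686135854))]
lin [ 0.1577 -0.002   0.0027] rot [0.002 0.    0.001] from [626.1 110.9  95.3]
lin [ 0.176  -0.002   0.0027] rot [0.002 0.    0.001] from [626.1 110.9  95.3]
```

View pics/w13.png

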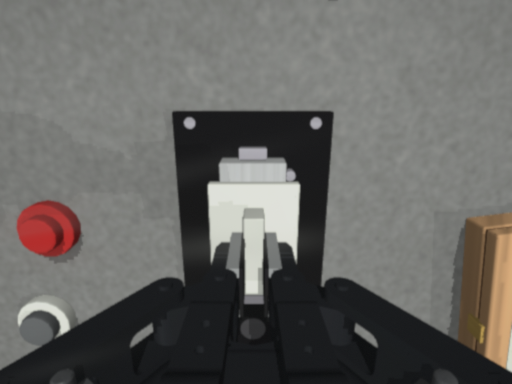

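```bash
python3 -m jog '[{"linear":[0.1,-0.002,0.0027],"rotation":[0.002,0,0],"grip":4},{"linear":[0.145,-0.002,0.0027],"rotation":[0.002,0,0],"grip":4},{"linear":[0.162,-0.002,0.0027],"rotation":[0.002,0,0],"grip":4},{"linear":[0.167,-0.002,0.0027],"rotation":[0.002,0,0],"grip":4},{"linear":[0.167,-0.002,0.0027],"rotation":[0.002,0,0],"grip":4},{"linear":[0.167,-0.002,0.0027],"rotation":[0.002,0,0],"grip":4}]'
python3 - <<'E'
from h import *
tell()
c,p,d=shot('wrist','w14')
z=sense()['eef_pos'][2]-4.7
print(z,top(c,p,d,N[2],z))
cv2.imwrite('pics/w14c.png',cv2.resize(p[120:300,170:340,::-1],(566,600),interpolation=cv2.INTER_NEAREST))
E
```

```text
time_s: 19.82
eef_pos: [627.5, 110.4, 46.5]
ee_rot: [0.708, 0.012, 0.706, -0.012]
force: [0.2, -0.5, -0.9]
grip_width: 0.098
t 19.82 [627.5 110.4  46.5] yaw -0.0342 F [ 0.2 -0.5 -0.9] w 8.4
41.81397072083836 [((array([629.88079834, 123.81459808]), (40.75844192504883, 45.75453186035156), np.float64(1.5364037318453954)), np.int32(4629), array([253.46640743, 209.5500108 ]), np.float64(42.004698700177045))]
```

View pics/w14c.png

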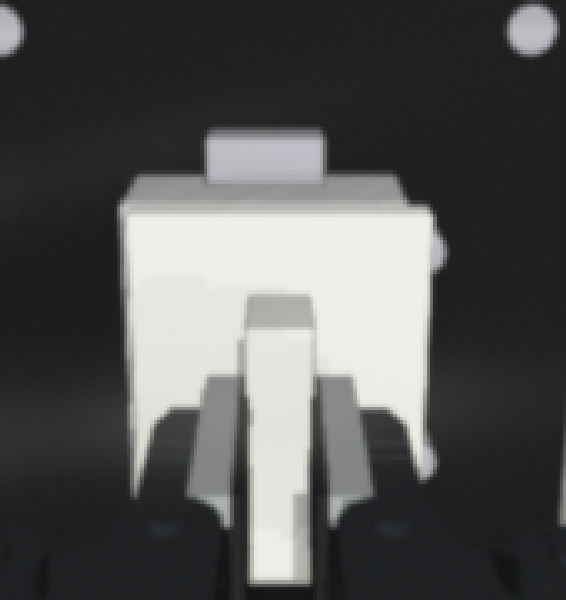

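```bash
python3 - <<'E'
from h import *
c=calibration('wrist')
f=lambda u,v:(170+u*.3004-.35,120+v*.3-.35)
S=lambda P:((P[:2]-N[2])@ex,(P[:2]-N[2])@ey)
for n,uv,z in(('stop top near edge',(265,182),21),('stop top far',(265,131),21),('carr top L corner',(121,206),32),('carr bot edge L',(136,176),12),('carr bot edge R',(404,176),12),('cover L',(128,212),41.9),('cover R',(432,212),41.9),('screwR',(533,30),12)):
    print(n,np.round(S(ray(c,f(*uv),z)[0]),1))
E
```

```text
stop top near edge [ 0.2 32.8]
stop top far [ 0.3 41.4]
carr top L corner [-22.4  31.6]
carr bot edge L [-22.6  31.6]
carr bot edge R [24.7 31.6]
cover L [-19.8  33.3]
cover R [25.2 33.3]
screwR [45.6 57. ]
```

In the same image the cover sits about +2.2 mm in x and +1.5 mm in y off the carrier. I'll correct, lower and check before releasing.

```bash
python3 -m jog '[{"linear":[0,-0.005,-0.0075],"rotation":[0,0,0],"grip":4},{"linear":[0,-0.005,-0.0075],"rotation":[0,0,0],"grip":4},{"linear":[0.008,-0.005,-0.0075],"rotation":[0,0,0],"grip":4},{"linear":[0.013,-0.005,-0.0075],"rotation":[0,0,0],"grip":4},{"linear":[0.013,-0.005,-0.0075],"rotation":[0,0,0],"grip":4}]'
python3 - <<'E'
from h import *
tell()
c,p,d=shot('wrist','w15')
cv2.imwrite('pics/w15c.png',cv2.resize(p[120:300,170:340,::-1],(566,600),interpolation=cv2.INTER_NEAREST))
f=lambda u,v:(170+u*.3004-.35,120+v*.3-.35)
E
```

```text
time_s: 20.28
eef_pos: [625.3, 108.9, 42.7]
ee_rot: [0.708, 0.012, 0.706, -0.012]
force: [0.3, -1.1, 1.9]
grip_width: 0.103
t 20.28 [625.3 108.9  42.7] yaw -0.0343 F [ 0.3 -1.1  1.9] w 8.8
```

View pics/w15c.png

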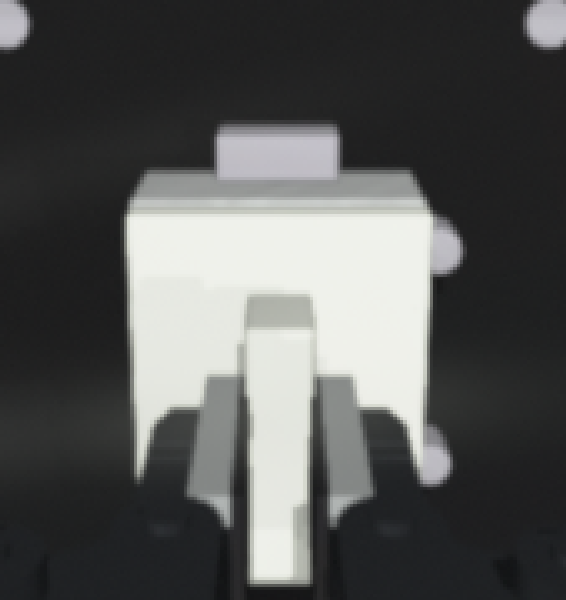

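The cover's edges line up with the carrier at crop (128,212) and (432,212). I'll release and rise.

```bash
python3 -m jog '[{"linear":[0.002,0,0],"rotation":[0,0,0],"grip":30},{"linear":[0,0,0],"rotation":[0,0,0],"grip":30},{"linear":[0,0,0],"rotation":[0,0,0],"grip":30},{"linear":[-0.08,0,0],"rotation":[0,0,0],"grip":50},{"linear":[-0.18,0,0],"rotation":[0,0,0],"grip":70},{"linear":[-0.25,0,0],"rotation":[0,0,0],"grip":80},{"linear":[-0.25,0,0],"rotation":[0,0,0],"grip":85},{"linear":[-0.25,0,0],"rotation":[0,0,0],"grip":85},{"linear":[-0.25,0,0],"rotation":[0,0,0],"grip":85}]'
python3 - <<'E'
from h import *
tell()
c,p,d=shot('wrist','w16')
print(top(c,p,d,N[2],38),top(c,p,d,N[2],12+20+22))
cv2.imwrite('pics/w16c.png',cv2.resize(p[110:280,180:320,::-1],(494,600),interpolation=cv2.INTER_NEAREST))
E
```

```text
time_s: 21.08
eef_pos: [624.7, 109.0, 116.8]
ee_rot: [0.707, 0.012, 0.707, -0.012]
force: [0.2, -0.9, -1.9]
grip_width: 0.998
t 21.08 [624.7 109.  116.8] yaw -0.0343 F [ 0.2 -0.9 -1.9] w 85.2
[((array([627.36621094, 109.959198  ]), (45.85063171386719, 64.09366607666016), np.float64(-0.033748775755974236)), np.int32(4163), array([254.1328369 , 194.66850829]), np.float64(38.29349654405317))] [((array([627.57196045, 110.33097839]), (9.346235275268555, 40.221649169921875), np.float64(-0.038946999887700784)), np.int32(751), array([254.43808256, 204.19973369]), np.float64(54.29919364617635))]
```

View pics/w16c.png

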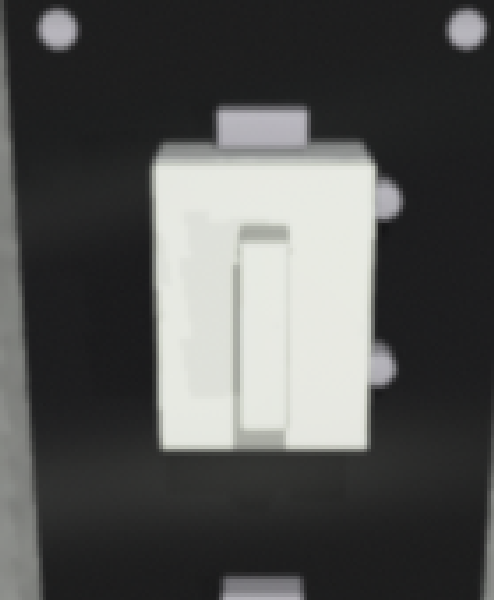

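```bash
cat >> h.py <<'E'
def steel(c,p,n,z=21):
    g=cv2.cvtColor(p,cv2.COLOR_RGB2GRAY)
    X=ray(c,np.stack(np.meshgrid(np.arange(512),np.arange(384)),-1).reshape(-1,2),z)[:,:2]-N[n]
    A=np.c_[X@ex,X@ey].reshape(384,512,2)
    return g,A
E
python3 - <<'E'
from h import *
c=calibration('wrist');p=cv2.imread('pics/w16.png')[:,:,::-1]
g=cv2.cvtColor(np.ascontiguousarray(p),cv2.COLOR_RGB2GRAY)
f=lambda u,v:(180+u*140/494-.36,110+v*170/600-.36)
S=lambda P:np.round(((P[:2]-N[2])@ex,(P[:2]-N[2])@ey),2)
for n,uv,z in(('stop topL',(217,107),21),('stop topR',(308,107),21),('stop near',(262,148),21),('plate L top',(153,163),38),('plate R top',(374,163),38),('plate L bot',(160,450),38),('plate R bot',(369,450),38),('carr bot L',(163,143),12),('carr bot R',(363,143),12),('dowel1 R',(403,202),21),('dowel2 R',(397,367),21)):
    print(n,S(ray(c,f(*uv),z)[0]))
E
```

```text
stop topL [-9.79 41.03]
stop topR [ 9.94 41.04]
stop near [-2.000e-02  3.209e+01]
plate L top [-22.33  31.89]
plate R top [22.84 31.91]
plate L bot [-22.58 -32.33]
plate R bot [ 23.72 -32.3 ]
carr bot L [-22.5   31.69]
carr bot R [22.95 31.72]
dowel1 R [31.36 20.02]
dowel2 R [ 31.48 -19.2 ]
```

Using the stop as reference, cover and carrier agree within about 0.3 mm and the carrier is still home. On to cover B near (440,−340).

```bash
python3 - <<'E'
from h import *
rel([530,-110,135],.06);rel([440,-342,130],.16)
E
```

```text
lin [-0.0616 -0.7402 -0.2898] rot [-0.189  0.001  0.001] from [624.5 108.9 116.4]
lin [-0.0448 -1.5234 -0.5631] rot [-0.389  0.     0.001] from [624.5 108.9 116.4]
```

```bash
python3 -m jog '[{"linear":[-0.06,-0.95,-0.35],"rotation":[-0.24,0,0],"grip":50},{"linear":[-0.06,-0.95,-0.35],"rotation":[-0.24,0,0],"grip":50},{"linear":[-0.06,-0.95,-0.35],"rotation":[-0.24,0,0],"grip":50},{"linear":[-0.06,-0.95,-0.35],"rotation":[-0.24,0,0],"grip":50},{"linear":[-0.06,-0.95,-0.35],"rotation":[-0.24,0,0],"grip":50},{"linear":[-0.06,-0.95,-0.35],"rotation":[-0.24,0,0],"grip":50},{"linear":[-0.06,-0.95,-0.35],"rotation":[-0.24,0,0],"grip":50},{"linear":[-0.06,-0.95,-0.35],"rotation":[-0.24,0,0],"grip":50},{"linear":[-0.06,-0.95,-0.35],"rotation":[-0.24,0,0],"grip":50}]'; python3 - <<'E'
from h import *
rel([440,-342,130],.16)
c,p,d=shot('side','s5')
E
```

```text
time_s: 21.88
eef_pos: [508.5, -174.9, 133.8]
ee_rot: [0.706, -0.029, 0.707, 0.029]
force: [0.2, 0.7, -0.2]
grip_width: 0.59
lin [ 0.013  -0.5367 -0.273 ] rot [-0.157 -0.002 -0.   ] from [ 508.5 -174.9  133.8]
```

View pics/s5.png

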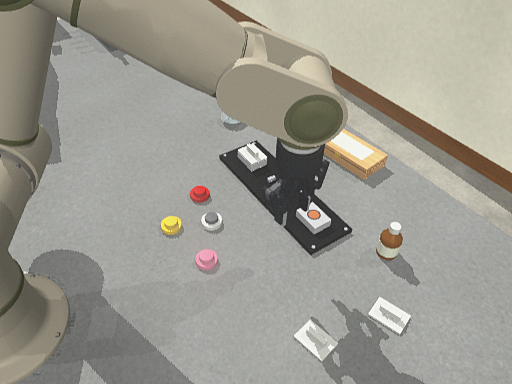

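Side view: nest2 is covered at (252,155), carrier0 is at (313,216), two covers are at (315,340) and (389,315), and there is no third carrier.

```bash
python3 -m jog '[{"linear":[0.013,-0.537,-0.273],"rotation":[-0.157,0,0],"grip":50},{"linear":[0.013,-0.537,-0.273],"rotation":[-0.157,0,0],"grip":50},{"linear":[0.013,-0.537,-0.273],"rotation":[-0.157,0,0],"grip":50},{"linear":[0.013,-0.537,-0.273],"rotation":[-0.157,0,0],"grip":50},{"linear":[0.013,-0.537,-0.273],"rotation":[-0.157,0,0],"grip":50},{"linear":[0.013,-0.537,-0.273],"rotation":[-0.157,0,0],"grip":50},{"linear":[0.013,-0.537,-0.273],"rotation":[-0.157,0,0],"grip":50},{"linear":[0.013,-0.537,-0.273],"rotation":[-0.157,0,0],"grip":50}]'; python3 - <<'E'
from h import *
tell();c,p,d=shot('wrist','w17');t=top(c,p,d,(440,-340),6);print(t);t2=top(c,p,d,(440,-340),22);print(t2)
xy,_,a=t[0][0];rel([*xy,9],a)
E
```

```text
time_s: 22.6
eef_pos: [441.9, -338.5, 129.4]
ee_rot: [0.704, -0.057, 0.705, 0.058]
force: [0.2, -0.4, 1.3]
grip_width: 0.585
t 22.6 [ 441.9 -338.5  129.4] yaw 0.1635 F [ 0.2 -0.4  1.3] w 49.9
[((array([ 442.63806152, -339.40307617]), (45.873329162597656, 64.043212890625), np.float64(0.159279054200002)), np.int32(3035), array([252.05172982, 182.36474465]), np.float64(6.279768498148314))]
[((array([ 443.02508545, -339.53109741]), (9.221729278564453, 39.628684997558594), np.float64(0.15798450823887134)), np.int32(519), array([252.2177264 , 189.02119461]), np.float64(22.274160911523182))]
lin [ 0.402  -0.0041  0.0022] rot [ 0.009 -0.002 -0.003] from [ 441.9 -338.5  129.6]
```

View pics/w17.png

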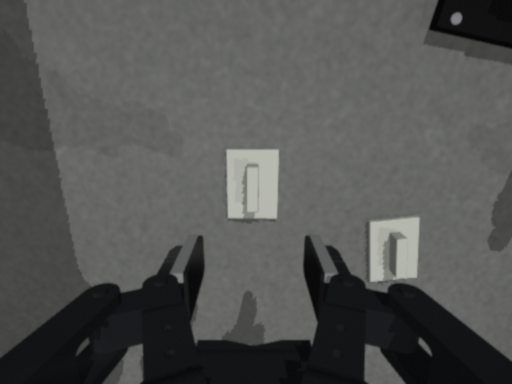

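Cover B at pixel (252,182): plate and rib sizes match. I'll grip the rib and lift.

```bash
python3 -m jog '[{"linear":[0.14,-0.004,0.0022],"rotation":[0.009,0,0],"grip":50},{"linear":[0.26,-0.004,0.0022],"rotation":[0.009,0,0],"grip":50},{"linear":[0.35,-0.004,0.0022],"rotation":[0.009,0,0],"grip":50},{"linear":[0.4,-0.004,0.0022],"rotation":[0.009,0,0],"grip":50},{"linear":[0.4,-0.004,0.0022],"rotation":[0.009,0,0],"grip":50},{"linear":[0.4,-0.004,0.0022],"rotation":[0.009,0,0],"grip":4},{"linear":[0.4,-0.004,0.0022],"rotation":[0.009,0,0],"grip":4},{"linear":[0.4,-0.004,0.0022],"rotation":[0.009,0,0],"grip":4},{"linear":[0.4,-0.004,0.0022],"rotation":[0.009,0,0],"grip":4},{"linear":[0.4,-0.004,0.0022],"rotation":[0.009,0,0],"grip":4},{"linear":[0.4,-0.004,0.0022],"rotation":[0.009,0,0],"grip":4},{"linear":[0.4,-0.004,0.0022],"rotation":[0.009,0,0],"grip":4},{"linear":[0.4,-0.004,0.0022],"rotation":[0.009,0,0],"grip":4}]' 50
python3 - <<'E'
from h import *
tell()
E
python3 -m jog '[{"linear":[-0.05,0,0],"rotation":[0,0,0],"grip":4},{"linear":[-0.15,0,0],"rotation":[0,0,0],"grip":4},{"linear":[-0.25,0,0],"rotation":[0,0,0],"grip":4},{"linear":[-0.3,0,0],"rotation":[0,0,0],"grip":4},{"linear":[-0.3,0,0],"rotation":[0,0,0],"grip":4}]'
python3 - <<'E'
from h import *
tell()
c,p,d=shot('wrist','w18')
rel([*(N[0]-2*ex-1.5*ey),98],-.0345)
E
```

```text
time_s: 23.73
eef_pos: [443.4, -339.8, 11.3]
ee_rot: [0.705, -0.057, 0.705, 0.056]
force: [1.2, 2.3, 5.9]
grip_width: 0.097
t 23.73 [ 443.4 -339.8   11.3] yaw 0.1595 F [1.2 2.3 5.9] w 8.3
time_s: 24.15
eef_pos: [444.7, -341.1, 105.6]
ee_rot: [0.707, -0.059, 0.703, 0.054]
force: [-0.2, -0.4, -0.1]
grip_width: 0.1
t 24.15 [ 444.7 -341.1  105.6] yaw 0.1596 F [-0.2 -0.4 -0.1] w 8.5
lin [0.0168 0.6009 0.6791] rot [0.388 0.007 0.008] from [ 443.9 -340.4  103.2]
```

View pics/w18.png

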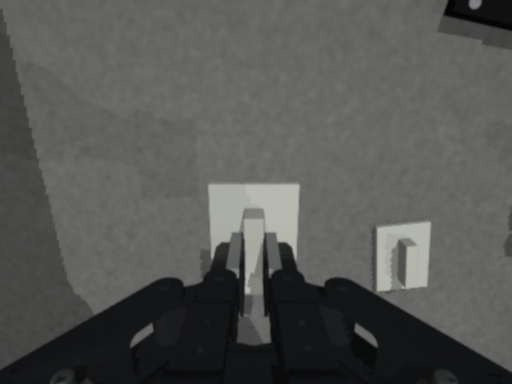

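```bash
python3 -m jog '[{"linear":[0.017,0.601,0.679],"rotation":[0.388,0.007,0.008],"grip":4},{"linear":[0.017,0.601,0.679],"rotation":[0.388,0.007,0.008],"grip":4},{"linear":[0.017,0.601,0.679],"rotation":[0.388,0.007,0.008],"grip":4},{"linear":[0.017,0.601,0.679],"rotation":[0.388,0.007,0.008],"grip":4},{"linear":[0.017,0.601,0.679],"rotation":[0.388,0.007,0.008],"grip":4},{"linear":[0.017,0.601,0.679],"rotation":[0.388,0.007,0.008],"grip":4},{"linear":[0.017,0.601,0.679],"rotation":[0.388,0.007,0.008],"grip":4},{"linear":[0.017,0.601,0.679],"rotation":[0.388,0.007,0.008],"grip":4},{"linear":[0.017,0.601,0.679],"rotation":[0.388,0.007,0.008],"grip":4},{"linear":[0.017,0.601,0.679],"rotation":[0.388,0.007,0.008],"grip":4},{"linear":[0.017,0.601,0.679],"rotation":[0.388,0.007,0.008],"grip":4}]'
python3 - <<'E'
from h import *
tell()
c,p,d=shot('wrist','w19')
rel([*(N[0]-2*ex-1.5*ey),47],-.0345)
E
```

```text
time_s: 25.12
eef_pos: [615.7, -130.9, 97.4]
ee_rot: [0.707, 0.013, 0.707, -0.013]
force: [-1.1, -0.4, -0.9]
grip_width: 0.092
t 25.12 [ 615.7 -130.9   97.4] yaw -0.0359 F [-1.1 -0.4 -0.9] w 7.8
lin [0.1688 0.0034 0.0023] rot [-0.003 -0.002 -0.001] from [ 615.8 -131.    97.6]
```

View pics/w19.png

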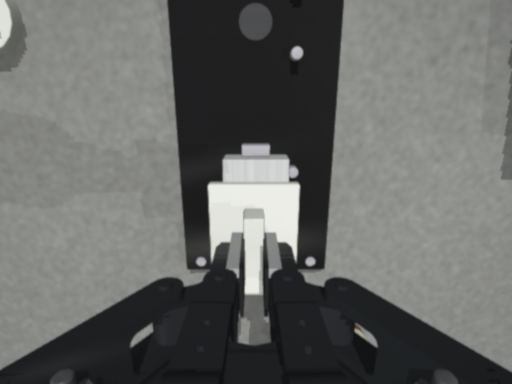

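```bash
python3 -m jog '[{"linear":[0.1,0.003,0.002],"rotation":[-0.003,0,0],"grip":4},{"linear":[0.145,0.003,0.002],"rotation":[-0.003,0,0],"grip":4},{"linear":[0.165,0.003,0.002],"rotation":[-0.003,0,0],"grip":4},{"linear":[0.174,0.003,0.002],"rotation":[-0.003,0,0],"grip":4},{"linear":[0.174,0.003,0.002],"rotation":[-0.003,0,0],"grip":4},{"linear":[0.174,0.003,0.002],"rotation":[-0.003,0,0],"grip":4}]'
python3 - <<'E'
from h import *
tell()
c,p,d=shot('wrist','w20')
z=sense()['eef_pos'][2]-5
print(z,top(c,p,d,N[0],z))
cv2.imwrite('pics/w20c.png',cv2.resize(p[120:300,170:340,::-1],(566,600),interpolation=cv2.INTER_NEAREST))
E
```

```text
time_s: 25.67
eef_pos: [616.8, -130.6, 46.5]
ee_rot: [0.707, 0.012, 0.707, -0.012]
force: [-0.5, 0.0, -1.5]
grip_width: 0.098
t 25.67 [ 616.8 -130.6   46.5] yaw -0.035 F [-0.5  0.  -1.5] w 8.4
41.58223014709793 [((array([ 619.18023682, -117.84472656]), (40.881954193115234, 45.64097213745117), np.float64(1.5360053229463198)), np.int32(4552), array([253.521529 , 209.9435413]), np.float64(41.38695982838887))]
```

View pics/w20c.png

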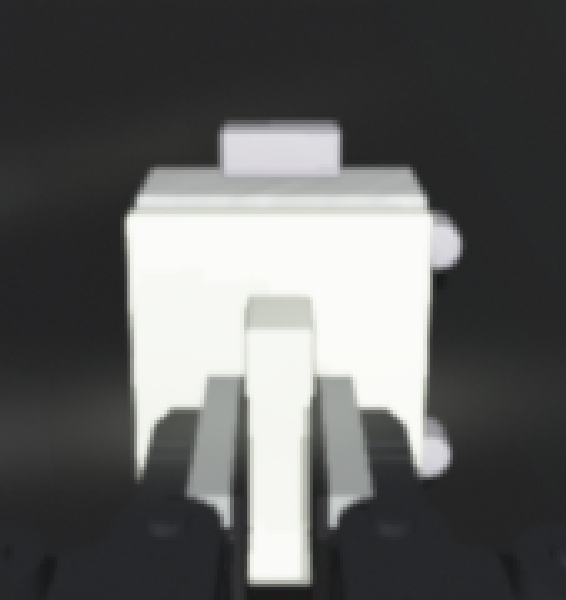

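```bash
python3 - <<'E'
from h import *
c=calibration('wrist')
f=lambda u,v:(170+u*.3004-.35,120+v*.3-.35)
S=lambda P:((P[:2]-N[0])@ex,(P[:2]-N[0])@ey)
for n,uv,z in(('stop near L',(221,175),21),('stop near R',(341,175),21),('stop far',(281,123),21),('carr bot L',(153,169),12),('carr bot R',(411,169),12),('carr top edge L',(134,207),32),('carr top R',(427,207),32),('cover L',(128,212),41.5),('cover R',(432,212),41.5)):
    print(n,np.round(S(ray(c,f(*uv),z)[0]),1))
E
```

```text
stop near L [-9.3 31.9]
stop near R [10.8 31.9]
stop far [ 0.7 40.6]
carr bot L [-21.8  30.8]
carr bot R [23.7 30.8]
carr top edge L [-22.5  29.3]
carr top R [23.8 29.3]
cover L [-22.1  31.1]
cover R [23.1 31.1]
```

The cover is within 0.4 mm of the carrier. I'll nudge +0.3 mm in each axis, lower, release and rise.

```bash
python3 -m jog '[{"linear":[0,0.001,0.001],"rotation":[0,0,0],"grip":4},{"linear":[0.007,0.001,0.001],"rotation":[0,0,0],"grip":4},{"linear":[0.012,0.001,0.001],"rotation":[0,0,0],"grip":4},{"linear":[0.013,0.001,0.001],"rotation":[0,0,0],"grip":4},{"linear":[0.013,0.001,0.001],"rotation":[0,0,0],"grip":4}]'
python3 - <<'E'
from h import *
tell()
E
python3 -m jog '[{"linear":[0.001,0,0],"rotation":[0,0,0],"grip":30},{"linear":[0,0,0],"rotation":[0,0,0],"grip":30},{"linear":[0,0,0],"rotation":[0,0,0],"grip":30},{"linear":[-0.08,0,0],"rotation":[0,0,0],"grip":50},{"linear":[-0.18,0,0],"rotation":[0,0,0],"grip":70},{"linear":[-0.25,0,0],"rotation":[0,0,0],"grip":80},{"linear":[-0.25,0,0],"rotation":[0,0,0],"grip":85},{"linear":[-0.25,0,0],"rotation":[0,0,0],"grip":85},{"linear":[-0.25,0,0],"rotation":[0,0,0],"grip":85}]'
python3 - <<'E'
from h import *
tell()
c,p,d=shot('wrist','w21')
print(top(c,p,d,N[0],38),top(c,p,d,N[0],12+20+22))
cv2.imwrite('pics/w21c.png',cv2.resize(p[110:280,180:320,::-1],(494,600),interpolation=cv2.INTER_NEAREST))
E
```

```text
time_s: 26.13
eef_pos: [617.4, -130.3, 43.3]
ee_rot: [0.708, 0.012, 0.706, -0.013]
force: [-0.7, 0.4, 4.9]
grip_width: 0.1
t 26.13 [ 617.4 -130.3   43.3] yaw -0.0348 F [-0.7  0.4  4.9] w 8.5
time_s: 26.88
eef_pos: [616.8, -130.1, 117.3]
ee_rot: [0.707, 0.012, 0.707, -0.012]
force: [-0.5, -0.3, -0.5]
grip_width: 0.997
t 26.88 [ 616.8 -130.1  117.3] yaw -0.0348 F [-0.5 -0.3 -0.5] w 85.1
[((array([ 619.44989014, -129.58587646]), (45.841453552246094, 63.4803581237793), np.float64(-0.03452908195536786)), np.int32(4106), array([254.17998052, 195.23745738]), np.float64(38.30058230116994))] [((array([ 619.61846924, -129.21452332]), (9.400884628295898, 39.574771881103516), np.float64(-0.03451976089155284)), np.int32(746), array([254.4691689, 204.4919571]), np.float64(54.19460779906173))]
```

View pics/w21c.png

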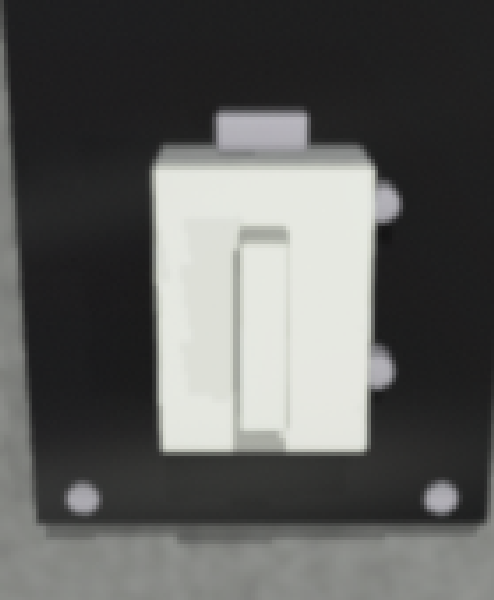

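Cover B sits flush, the same picture as nest2. Now above the start button, with a scene and side check on the way.

```bash
python3 -m jog '[{"linear":[-0.03,0.44,-0.6],"rotation":[-0.069,0,0],"grip":0},{"linear":[-0.03,0.44,-0.6],"rotation":[-0.069,0,0],"grip":0},{"linear":[-0.03,0.44,-0.6],"rotation":[-0.069,0,0],"grip":0},{"linear":[-0.03,0.44,-0.6],"rotation":[-0.069,0,0],"grip":0},{"linear":[-0.03,0.44,-0.6],"rotation":[-0.069,0,0],"grip":0},{"linear":[-0.03,0.44,-0.6],"rotation":[-0.069,0,0],"grip":0},{"linear":[-0.03,0.44,-0.6],"rotation":[-0.069,0,0],"grip":0},{"linear":[-0.03,0.44,-0.6],"rotation":[-0.069,0,0],"grip":0}]'; python3 - <<'E'
from h import *
tell();c,p,d=shot('wrist','w22');X=pts(c,d)
hsv=cv2.cvtColor(p,cv2.COLOR_RGB2HSV).astype(int)
near=(d>0)&(np.hypot(X[:,:,0]-438,X[:,:,1]-3)<45)
for zl in((8,14.5),(16,30)):
  for b,s,ce in blobs(near&(X[:,:,2]>zl[0])&(X[:,:,2]<zl[1]),60):
    z=np.median(X[b][:,2]);r=rect(ray(c,np.argwhere(b)[:,::-1],z));print(ce.round(),s[4],z.round(1),r)
a=shot('scene','sc2');b=shot('side','sd2')
E
```

```text
time_s: 27.6
eef_pos: [441.2, 8.4, 125.7]
ee_rot: [0.707, -0.0, 0.707, 0.0]
force: [0.3, -0.4, 1.0]
grip_width: -0.003
t 27.6 [441.2   8.4 125.7] yaw 0.0005 F [ 0.3 -0.4  1. ] w -0.2
[250. 191.] 1096 12.2 (array([439.64663696,   1.72732925]), (44.41878890991211, 44.524410247802734), np.float64(0.0012758689835405956))
[250. 197.] 934 22.1 (array([440.15945435,   2.04055691]), (28.39082145690918, 29.93385887145996), np.float64(-0.018205369211781175))
```

View pics/w22.png

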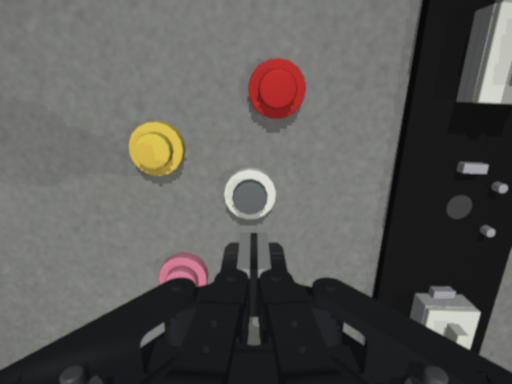

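View pics/sc2.png

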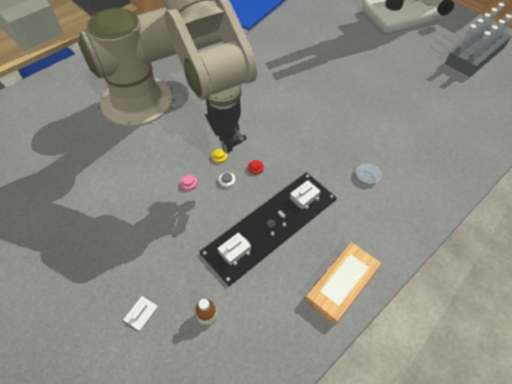

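View pics/sd2.png

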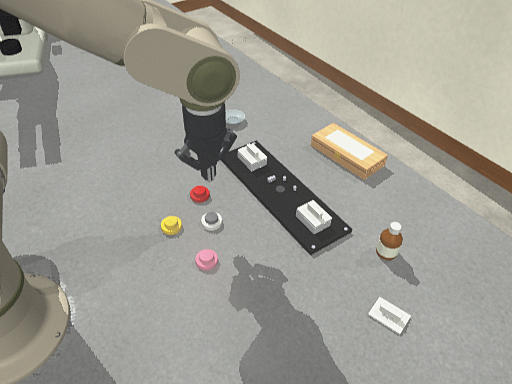

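All views show two carriers only, both home and covered; the spare cover, bottle and dish are in their first places. The grey button (wrist pixel (250,197)) has its top at (440.2,2.0,22.1) and is 30 mm across. I'll press it.

```bash
python3 -m jog '[{"linear":[0.12,-0.021,-0.003],"rotation":[0,0,0],"grip":0},{"linear":[0.24,-0.021,-0.003],"rotation":[0,0,0],"grip":0},{"linear":[0.32,-0.021,-0.003],"rotation":[0,0,0],"grip":0},{"linear":[0.34,-0.021,-0.003],"rotation":[0,0,0],"grip":0},{"linear":[0.35,-0.021,-0.003],"rotation":[0,0,0],"grip":0},{"linear":[0.36,-0.021,-0.003],"rotation":[0,0,0],"grip":0},{"linear":[0.37,-0.021,-0.003],"rotation":[0,0,0],"grip":0},{"linear":[0.373,-0.021,-0.003],"rotation":[0,0,0],"grip":0},{"linear":[0.373,-0.021,-0.003],"rotation":[0,0,0],"grip":0},{"linear":[0.373,-0.021,-0.003],"rotation":[0,0,0],"grip":0}]'; python3 - <<'E'
from h import *
tell()
E
```

```text
time_s: 28.58
eef_pos: [442.1, 0.9, 15.8]
ee_rot: [0.708, -0.0, 0.706, -0.001]
force: [-5.3, -0.1, 18.3]
grip_width: -0.002
t 28.58 [442.1   0.9  15.8] yaw -0.0006 F [-5.3 -0.1 18.3] w -0.2
```

18 N against a 4 N spring at z 15.8 (22 − 6): fully down. I'll lift and check.

```bash
python3 -m jog '[{"linear":[0.004,0,0],"rotation":[0,0,0],"grip":0},{"linear":[0.004,0,0],"rotation":[0,0,0],"grip":0},{"linear":[-0.1,0,0],"rotation":[0,0,0],"grip":0},{"linear":[-0.2,0,0],"rotation":[0,0,0],"grip":0},{"linear":[-0.35,0,0],"rotation":[0,0,0],"grip":0},{"linear":[-0.5,0,0.3],"rotation":[0,0,0],"grip":0},{"linear":[-0.6,-0.1,0.4],"rotation":[0,0,0],"grip":0},{"linear":[-0.6,-0.1,0.4],"rotation":[0,0,0],"grip":0},{"linear":[-0.6,-0.1,0.4],"rotation":[0,0,0],"grip":0},{"linear":[-0.6,-0.1,0.4],"rotation":[0,0,0],"grip":0}]'; python3 - <<'E'
from h import *
tell();c,p,d=shot('wrist','w23')
for n in(0,2): print(n,N[n],top(c,p,d,N[n],38))
X=pts(c,d);m=(np.hypot(X[:,:,0]-440,X[:,:,1]-2)<10)&(d>0);print('button z',np.median(X[m][:,2]))
E
```

```text
time_s: 29.42
eef_pos: [565.5, -30.6, 199.7]
ee_rot: [0.711, -0.001, 0.704, -0.002]
force: [-0.1, 0.3, -0.1]
grip_width: 0.004
t 29.42 [565.5 -30.6 199.7] yaw -0.0014 F [-0.1  0.3 -0.1] w 0.4
0 [ 618.5 -128.6] [((array([ 620.23730469, -129.28865051]), (45.67715835571289, 64.45707702636719), np.float64(-0.005683984714556445)), np.int32(1319), array([302.80439727, 252.39802881]), np.float64(38.394637558572526))]
2 [626.9 110.3] [((array([626.7130127 , 100.33933258]), (46.232810974121094, 46.665313720703125), np.float64(-0.02946694535534533)), np.int32(2399), array([317.55523135,  30.22050855]), np.float64(38.1676368723152))]
button z 22.395549109164904
```

View pics/w23.png

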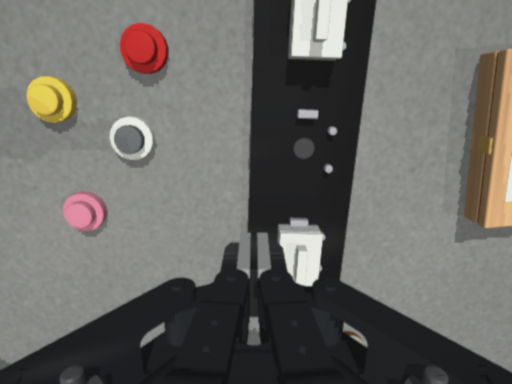

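The button is back up (22.4 mm). Nest0 is partly hidden by the fingers here, so I'll take a higher view for the last check.

```bash
python3 -m jog '[{"linear":[-0.3,0.1,-0.1],"rotation":[0,0.01,0],"grip":0},{"linear":[-0.4,0.2,-0.1],"rotation":[0,0.01,0],"grip":0},{"linear":[-0.4,0.2,-0.1],"rotation":[0,0.01,0],"grip":0},{"linear":[-0.4,0.2,-0.1],"rotation":[0,0.01,0],"grip":0},{"linear":[-0.4,0.2,-0.1],"rotation":[0,0.01,0],"grip":0},{"linear":[-0.4,0.2,-0.1],"rotation":[0,0.01,0],"grip":0},{"linear":[-0.4,0.2,-0.1],"rotation":[0,0.01,0],"grip":0},{"linear":[-0.4,0.2,-0.1],"rotation":[0,0.01,0],"grip":0}]'; python3 - <<'E'
from h import *
tell();c,p,d=shot('wrist','w24')
for n in(0,2): print(n,N[n],top(c,p,d,N[n],38))
cv2.imwrite('pics/w24c.png',cv2.resize(p[0:300,200:440,::-1],(480,600)))
a=shot('side','sd3')
E
```

```text
time_s: 30.13
eef_pos: [532.2, 30.1, 315.6]
ee_rot: [0.706, 0.0, 0.708, -0.001]
force: [0.7, 0.2, 0.5]
grip_width: -0.004
t 30.13 [532.2  30.1 315.6] yaw -0.0018 F [0.7 0.2 0.5] w -0.3
0 [ 618.5 -128.6] [((array([ 619.1831665 , -129.51600647]), (46.44255828857422, 65.38642883300781), np.float64(-0.032702819237846015)), np.int32(943), array([309.70943796, 255.68398727]), np.float64(38.53328848227693))]
2 [626.9 110.3] [((array([626.96270752, 109.22950745]), (46.22125244140625, 63.85320281982422), np.float64(-0.032875125760374324)), np.int32(1521), array([325.25838264,  91.49769888]), np.float64(38.24367549557536))]
```

View pics/w24c.png

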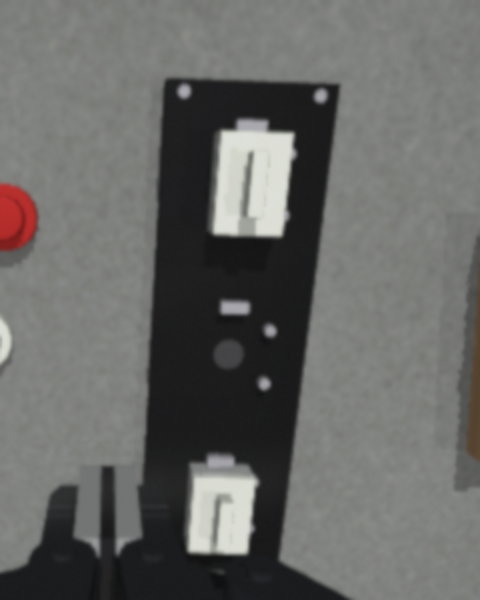

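View pics/sd3.png

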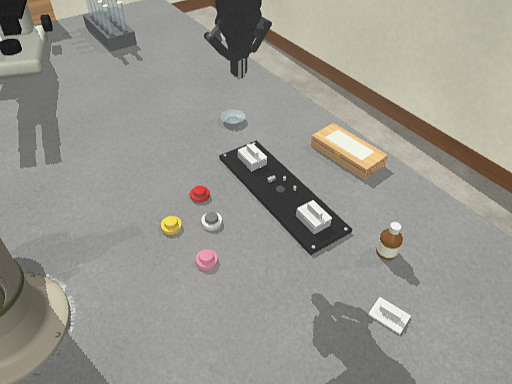

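Both carriers are home and covered (side pixels (252,155) and (313,216)). The bottle at (390,242) and the dish at (233,117) haven't moved, and the robot touches nothing. Handing in.

```bash
python3 -c "
from rig import finish_job;print(finish_job())"
```

```text
the job is handed in; nothing more can be done
None
```

I loaded both carriers, covered them, pressed the start button, and handed the job in at about 30 s of robot time. All the views I took of the bench in front of the robot showed only two carriers, so one cover is left over where it started.

- **Carriers:** they are in places 1 and 3. I pushed each against the end stop (about 5 N for place 1, 18 N for place 3) and then against the dowels (about 15 N and 12 N). Before covering, each measured within about 0.6 mm of its home point.
- **Covers:** close-up views after release put the place 3 cover within about 0.3 mm of its carrier's edges. The place 1 cover looked the same in its picture.
- **Start button:** I pressed the grey button until it bottomed at 18 N, 6 mm down, against its 4 N spring. Afterwards its top read 22.4 mm, so it came back up. I left the pink, red and yellow ones alone.
- **Bystanders:** the bottle and dish look unmoved in the last side view, judged by eye.

The last high view disagreed slightly: it put the two covers 1.1 mm off in position. That view is coarser and within the 2 mm camera calibration, and the cover at place 1 was close to the gripper in it, so I trusted the close-ups. I saw no knocked carrier and no slip of the grip.

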